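Set up the plate viewing station

TASK

Get the plate viewing station ready. Lift each of the three lamps by its knob just as far as the next hole, so that the brass button pops out and locks the column there, and put every plate carrier on the bench flat and square into a pocket of the white stage, tongue in the slot, one to a pocket and in any order. When all that is done, and not before, throw the switch lever fully over to on, and leave the jars and the other things on the bench alone.

Things in the scene. Friction and masses are not known exactly. Their poses are not given: they have to be found in the camera images.
- lampA_knob (a point): First fixed inspection lamp: foot 100 mm across, 28 mm square aluminium tube to 165 mm up, in it a sliding column with black lamp head (75 x 56 x 32 mm, its underside 188 mm up at column 0) and on top a black round knob (26 mm across, 36 mm tall). This point: on the knob's axis, 24 mm above the head's top, 12 mm below the knob's top; it rises with the column. Place and yaw vary.
- lampA_col (a joint): height of that lamp's column, m: 0 down, 0.09 at most; starts at 0.006 to 0.028. Two holes in the tube's +x face, 110 and 145 mm up, meet the button at 0.040 and 0.075: the next hole is 0.040. Friction holds the column where it is left; lifting takes 4 to 6 N. A button through a hole locks the column both ways (1.5 mm play; stay under 25 N).
- lampA_btn (a joint): that lamp's brass button (9 mm, round nosed), sprung, in the column, facing the lamp's +x, m: about 0 to 0.001 while held in behind the tube wall, 0.009 once popped out through a hole (5 mm proud of the tube).
- lampB_knob (a point): Second fixed inspection lamp: foot 100 mm across, 28 mm square aluminium tube to 165 mm up, in it a sliding column with black lamp head (75 x 56 x 32 mm, its underside 188 mm up at column 0) and on top a black round knob (26 mm across, 36 mm tall). This point: on the knob's axis, 24 mm above the head's top, 12 mm below the knob's top; it rises with the column. Place and yaw vary.
- lampB_col (a joint): height of that lamp's column, m: 0 down, 0.09 at most; starts at 0.006 to 0.028. Two holes in the tube's +x face, 110 and 145 mm up, meet the button at 0.040 and 0.075: the next hole is 0.040. Friction holds the column where it is left; lifting takes 4 to 6 N. A button through a hole locks the column both ways (1.5 mm play; stay under 25 N).
- lampB_btn (a joint): that lamp's brass button (9 mm, round nosed), sprung, in the column, facing the lamp's +x, m: about 0 to 0.001 while held in behind the tube wall, 0.009 once popped out through a hole (5 mm proud of the tube).
- lampC_knob (a point): Third fixed inspection lamp: foot 100 mm across, 28 mm square aluminium tube to 165 mm up, in it a sliding column with black lamp head (75 x 56 x 32 mm, its underside 188 mm up at column 0) and on top a black round knob (26 mm across, 36 mm tall). This point: on the knob's axis, 24 mm above the head's top, 12 mm below the knob's top; it rises with the column. Place and yaw vary.
- lampC_col (a joint): height of that lamp's column, m: 0 down, 0.09 at most; starts at 0.006 to 0.028. Two holes in the tube's +x face, 110 and 145 mm up, meet the button at 0.040 and 0.075: the next hole is 0.040. Friction holds the column where it is left; lifting takes 4 to 6 N. A button through a hole locks the column both ways (1.5 mm play; stay under 25 N).
- lampC_btn (a joint): that lamp's brass button (9 mm, round nosed), sprung, in the column, facing the lamp's +x, m: about 0 to 0.001 while held in behind the tube wall, 0.009 once popped out through a hole (5 mm proud of the tube).
- stage: White viewing stage, fixed, 232 (x) x 166 (y) x 14 mm; origin: centre of its underside. Four alike pockets 66 (x) x 50 (y) mm, centres at x -58 and 42, y -36 and 36 mm, floor 6 mm and rim 14 mm above the origin; each has a tongue slot 20 mm wide, 14 mm long at its +x end, so carriers fit only with the tongue to the stage's +x. Place and yaw vary.
- carrier0: Grey plate carrier (three or four alike; None if absent): flat block 62 (x) x 46 (y) x 10 mm, a tongue 16 mm wide standing out 12 mm at its +x end, and on top a grip rib 44 (x) x 14 (y) mm, 22 mm tall (top 32 mm over the underside). 70 g. Origin: centre of the block's underside, tongue not counted. Fits a pocket with 2 mm play all round.
- carrier1: Grey plate carrier (three or four alike; None if absent): flat block 62 (x) x 46 (y) x 10 mm, a tongue 16 mm wide standing out 12 mm at its +x end, and on top a grip rib 44 (x) x 14 (y) mm, 22 mm tall (top 32 mm over the underside). 70 g. Origin: centre of the block's underside, tongue not counted. Fits a pocket with 2 mm play all round.
- carrier2: Grey plate carrier (three or four alike; None if absent): flat block 62 (x) x 46 (y) x 10 mm, a tongue 16 mm wide standing out 12 mm at its +x end, and on top a grip rib 44 (x) x 14 (y) mm, 22 mm tall (top 32 mm over the underside). 70 g. Origin: centre of the block's underside, tongue not counted. Fits a pocket with 2 mm play all round.
- carrier3: Grey plate carrier (three or four alike; None if absent): flat block 62 (x) x 46 (y) x 10 mm, a tongue 16 mm wide standing out 12 mm at its +x end, and on top a grip rib 44 (x) x 14 (y) mm, 22 mm tall (top 32 mm over the underside). 70 g. Origin: centre of the block's underside, tongue not counted. Fits a pocket with 2 mm play all round.
- switch (a joint): angle of the toggle lever of the lamp switch, rad: 0 (off) leaning to its base's -x, 1.0 (on) leaning to +x; it stays where it is left and takes about 1 N at the tip.
- switch_tip (a point): centre of the 26 mm black ball at the end of the switch lever, 80 mm from the pivot, which is 22 mm above the bench; 92 mm up when off or on, 102 mm half way.
- switch_base: grey block under the switch lever, fixed, 70 (x) x 50 (y) x 25 mm; origin: centre of its underside; the lever swings in its x-z plane over this centre.
- jar0: small glass jar with white cap, a bystander, 36 mm across, 55 mm tall, origin: centre of its underside. Not to be knocked about.
- jar1: small glass jar with white cap, a bystander, 32 mm across, 50 mm tall, origin: centre of its underside. Not to be knocked about.
- jar2: small glass jar with white cap, a bystander, 36 mm across, 55 mm tall, origin: centre of its underside. Not to be knocked about.
- jar3: small glass jar with white cap, a bystander, 36 mm across, 55 mm tall, origin: centre of its underside. Not to be knocked about.
- jar4: small glass jar with white cap, a bystander, 32 mm across, 50 mm tall, origin: centre of its underside. Not to be knocked about.
- block: aluminium block 70 x 45 x 30 mm, a bystander; origin: centre of its underside.

How it is judged:
By the outcome, as a careful person would: the job done as asked, in the order asked, and still so for the second after the job is handed in, with the robot touching nothing.
Of carrier0, carrier1, carrier2, carrier3 only 3 to 4 are there at a start; the rules pass over those that are not, and their reading is None.
At some moment in a run one of carrier0, carrier1, carrier2, carrier3 may be knocked a few centimetres aside while the robot is not near it.
Once in a run the grip may slacken for a moment while it holds something.
It also fails if it takes over 208 s, if anything falls off the work surface, if the arm or the gripper's body presses on something with over 40 N, if the wrist force passes 120 N, or if a joint passes its speed limit or range.

ROBOT

A 7-joint arm with a two-finger parallel gripper is mounted at the origin on the work surface. World frame = base frame: x ahead of the robot, y to its left, z up, the work surface at z = 0. Lengths are in m, angles in rad, forces in N, time in s.
With the tool pointing down it reaches from about 0.4 to 0.85 m from the base axis. Payload 4.5 kg.
Tool frame: the origin (TCP) lies midway between the tips of the shut fingers; the grasp point (between the pads) lies 19 mm behind it (r.grip_point_offset is the distance from the TCP to the grasp point, in m); z points along the fingers, y is the line along which they close (so a half turn about z gives the same grasp; the last joint's range is limited). The gripper opens to 88 mm and grips with 3 to 60 N. Pads are 18 mm wide; open, the fingers measure 123 mm over their backs; the gripper's body (75 mm by 187 mm) begins 45 mm behind the grasp point.
Start: joints at [1.331, 0.689, -0.195, 1.565, 0.157, 0.902, -0.215], TCP at [0.169, -0.602, 0.239] pointing down, gripper open.
Joint ranges: [-3.01, 3.01], [-0.46, 2.08], [-1.47, 1.51], [0.13, 2.56], [-1, 4.14], [0.04, 2.09], [-2.66, 2.66]. Speed limits (rad/s): [2.57, 2.57, 3.14, 3.14, 3.14, 3.14, 3.14].

INTERFACE

Orientations are given as a unit quaternion [x, y, z, w].
In Python, from plant import r, optics gives the robot as it stands.
- The arm moves only by the shell command python3 -m pendant 'ROWS' [OPENING] [FORCE]. ROWS is JSON, a list of rows, each a list of 6 numbers: the shift along the tool's x, y, z as a fraction of full scale, then the turn, a rotation vector about the tool's x, y, z as a fraction of full scale. A call has 1 to 5 rows; each row shifts and turns the commanded pose from where the row before left it, along the tool's axes as they then stand; what a row does not reach is not made up. Full scale, the value 1, is 0.025 m for a shift and pi rad for a turn. A row lasts 1/12 s, in which the tool goes at most 41.7 mm and 7.16 degrees, less where a joint would pass 70% of its speed; a pose out of reach is approached as far as the arm can. A call with a number of a shift or a turn outside -1 to 1 is refused whole. A call with a gripper value outside its range is refused whole. OPENING is the opening, from -1 (shut) to 1 (fully open), set as the call begins (- or left out, the last holds). The fingers move at their own pace and stop on an object; FORCE is the grip in N (left out, the last holds). Time passes only in rows, so rows that do not move let the fingers close. It gives the time, the measured TCP pose, the force, the opening and the grip force at its end, in the units of the state.
- r.get_state(): the state, without advancing time (a new reading comes with each control period).
- optics.snapshot(name): name is "scene" or "top" or "wrist"; returns (picture, depth): 420x560x3 uint8, blue, green, red; 420x560 float32, m along the optical axis (not along the pixel's ray), 0 where there is no reading.
- optics.calibration(name): a dict with "vfov" (degrees; the focal length in pixels is half the picture's height over the tangent of half this angle, whatever the lens; pixels are square), "cx", "cy" (the principal point, pixels), "cam_to_world" (4x4, takes a point from camera to world coordinates); the wrist camera has in their place "tool_from_camera" (4x4, takes a point from camera to tool coordinates, whose origin is the TCP and whose axes are the flange's). Camera axes: x right, y up, looking along -z (the intrinsics and any distortion apply to the point x, -y, -z); pixel columns grow to the right and rows downward; lengths in m; the calibration is good to about 2 mm. A picture is of the moment at which its call begins: read the wrist's pose just before it. calibration takes no time and is no camera call.
- r.finish_job(): hands the job in; it is judged then, once.
The state is a dict: "clock": time; "q": joint angles; "qd": joint speeds; "joint_torque": joint torques, N m; "tool_pos": TCP position; "eef_rot": TCP orientation; "contact_force": force on the tool from outside, world axes, zero at the start; "moment": the same for the moment, N m; "opening": opening from 0.0 (shut) to 1.0 (fully open); "finger_force": force on a finger pad.
Only numpy, scipy, OpenCV 4.12 (cv2) and the standard library are available. Lean on these libraries where they do the work, as an engineer would, in place of code of your own. Each camera call takes 0.05 s, during which the arm holds its last target. There are 200 camera calls.

## Working session

There is one attempt and no reset: what is moved stays moved. The work goes in short steps, Python scripts to look and compute and a shell command to move; the robot and the scene stay as the last step left them, time stands still between calls to the robot, and variables do not carry over. Pictures are saved under pics/ and viewed, at most 14 in all, crops included, and the job is handed in when it is done.

```bash
ls; mkdir -p pics; cat > h.py <<'E'
import numpy as np, cv2, json
from plant import r, optics
from scipy.spatial.transform import Rotation as R
def K(name):
    c=optics.calibration(name); f=210/np.tan(np.radians(c["vfov"])/2); return c,f
def snap(name):
    s=r.get_state(); p,d=optics.snapshot(name); c,f=K(name)
    if name=="wrist":
        T=np.eye(4);T[:3,:3]=R.from_quat(s["eef_rot"]).as_matrix();T[:3,3]=s["tool_pos"];T=T@np.array(c["tool_from_camera"])
    else: T=np.array(c["cam_to_world"])
    return p,d,T,c,f
def cloud(d,T,c,f):
    v,u=np.indices(d.shape); P=np.stack([(u-c["cx"])/f*d,-(v-c["cy"])/f*d,-d,np.ones_like(d)],-1)
    W=P@T.T; W=W[...,:3]; W[d<=0]=np.nan; return W
E
python3 - <<'E'
from h import *
for n in ["scene","top","wrist"]:
    p,d,T,c,f=snap(n); cv2.imwrite(f"pics/{n}0.png",p); np.savez(f"pics/{n}0.npz",p=p,d=d,T=T)
    print(n,{k:v for k,v in c.items()},f,(d>0).mean())
print(r.get_state())
E
```

```text
pics
scene {'vfov': 49.872822055861946, 'cx': 275.95831675935875, 'cy': 204.1511116515355, 'cam_to_world': array([[ 0.7087173 , -0.46986966,  0.52625306,  1.12084163],
       [ 0.70517598,  0.49415048, -0.50847039, -0.52444972],
       [-0.0211334 ,  0.73146278,  0.6815538 ,  0.89880972],
       [ 0.        ,  0.        ,  0.        ,  1.        ]])} 451.65448119256814 0.9959906462585034
top {'vfov': 45.73501995270426, 'cx': 278.34129268204305, 'cy': 209.0544570777518, 'cam_to_world': array([[ 0.00872005,  0.99740621, -0.07144798,  0.47977014],
       [-0.99984744,  0.00761535, -0.01571944,  0.00935501],
       [-0.01513456,  0.07157415,  0.99732045,  1.59960925],
       [ 0.        ,  0.        ,  0.        ,  1.        ]])} 497.9271329389722 0.9958375850340137
wrist {'vfov': 65.1161216368015, 'cx': 280.2262606815741, 'cy': 209.30467782670374, 'tool_from_camera': array([[ 7.48133357e-04,  9.47835265e-01,  3.18759707e-01,
         8.28089628e-02],
       [ 9.99999219e-01, -3.90106344e-04, -1.18702651e-03,
         1.53749075e-03],
       [-1.00075541e-03,  3.18760346e-01, -9.47834817
[... 199 characters left out ...]
0.68976048, -0.19450919,  1.56605414,  0.15731354,
        0.90249482, -0.21508334]), 'qd': array([ 5.35226730e-04, -1.82785886e-03,  2.74187043e-04, -3.91891495e-03,
        2.49592652e-04,  8.34731268e-04, -9.24068208e-06]), 'joint_torque': array([-2.15874279e-03, -5.27859986e+01, -1.26896773e+00, -1.53587186e+01,
       -5.25600929e-02,  3.84061554e-03,  1.07689107e-04]), 'tool_pos': array([ 0.16881068, -0.6013013 ,  0.23812665]), 'eef_rot': array([ 9.90640630e-01,  1.36494329e-01, -1.49905253e-04, -6.46780336e-04]), 'contact_force': array([-0.00836879, -0.46760694, -0.09827754]), 'moment': array([-0.03344854,  0.03167633, -0.03150812]), 'finger_force': 0.0, 'opening': 1.0016198700325818}
```

View pics/scene0.png

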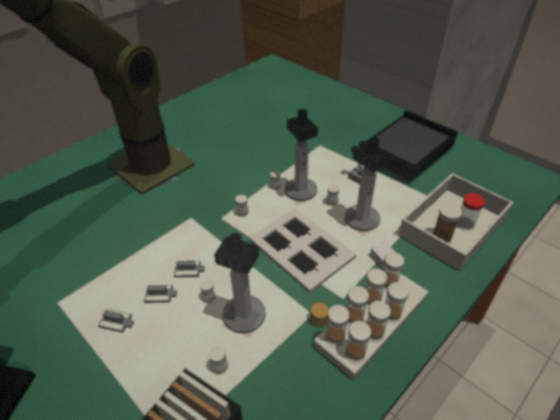

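View pics/top0.png

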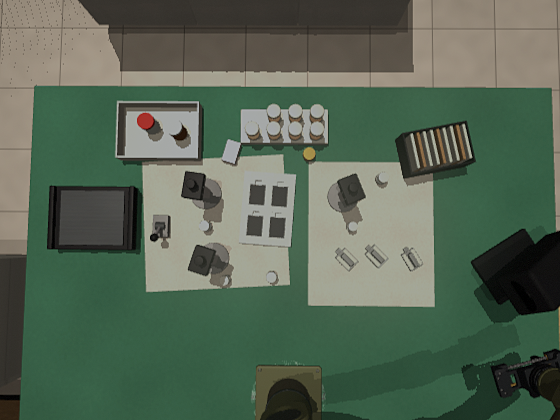

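The scene picture shows three lamps and three carriers near the arm side. In the top picture, the lamps are at (195,185), (202,260) and (349,190). The carriers are at (347,259), (376,256) and (412,258), the stage at (268,209), the switch at (158,228), the block at (231,152), and the jars at (205,226), (226,282), (272,277), (353,228) and (381,179). Next I'll measure their positions from both clouds.

```bash
cat > m.py <<'E'
from h import *
W={}
for n in ["top","scene"]:
    z=np.load(f"pics/{n}0.npz"); c,f=K(n); W[n]=cloud(z["d"],z["T"],c,f)
    w=W[n]; m=(w[...,0]>.2)&(w[...,0]<.85)&(abs(w[...,1])<.6)
    zz=w[...,2][m]; print(n,"table z",np.nanmedian(zz[abs(zz)<.02]))
    h,mm=w[...,2],np.nan_to_num(m)
    for lo,hi,tag in [(.2,.4,"lamp"),(.012,.06,"low"),(.06,.13,"mid")]:
        k=(mm&(h>lo)&(h<hi)).astype(np.uint8)
        nn,lab,st,_=cv2.connectedComponentsWithStats(k)
        for i in range(1,nn):
            if st[i,4]<25: continue
            P=w[lab==i]; (cx,cy),(a,b),ang=cv2.minAreaRect((P[:,:2]*1000).astype(np.float32))
            print(n,tag,"px",st[i,:4],"c",np.round([cx,cy]),"size",np.round([a,b]),"ang",round(ang),"ztop",np.round(np.percentile(P[:,2],[50,97])*1000))
E
python3 m.py
python3 - <<'E'
from h import *
p=np.load("pics/top0.npz")["p"]
cv2.imwrite("pics/topc.png",cv2.resize(p[145:300,140:440],None,fx=2.6,fy=2.6,interpolation=cv2.INTER_CUBIC))
E
```

```text
top table z 0.0003296407835009507
top lamp px [181 171  25  30] c [642. 269.] size [58. 75.] ang 82 ztop [233. 270.]
top lamp px [337 174  29  32] c [ 636. -171.] size [75. 57.] ang 22 ztop [228. 266.]
top lamp px [188 245  28  32] c [436. 241.] size [58. 74.] ang 73 ztop [238. 275.]
top lamp px [497 267  35  41] c [ 373. -578.] size [106.  43.] ang 0 ztop [289. 341.]
top low px [115 126  86  35] c [798. 419.] size [263. 102.] ang 90 ztop [43. 59.]
top low px [145 126  14   9] c [839. 441.] size [10. 38.] ang 19 ztop [37. 58.]
top low px [173 128  14  13] c [825. 346.] size [16. 46.] ang 41 ztop [36. 58.]
top low px [222 128 106  37] c [818.  53.] size [105. 348.] ang 12 ztop [29. 50.]
top low px [396 137  73  42] c [ 727. -430.] size [235. 108.] ang 68 ztop [36. 59.]
top low px [303 148  13  14] c [768. -61.] size [39. 38.] ang 46 ztop [39. 46.]
top low px [445 161  23   6] c [ 741. -525.] size [ 4. 63.] ang 11 ztop [35. 59.]
top low px [420 166  18   5] c [ 723. -434.] size [ 4. 58.] ang 11 ztop [38. 58.]
top low px [239 171  57  76] c [595.  70.] size [166. 231.] ang 86 ztop [15. 
[... 4376 characters left out ...]
14.] ang 81 ztop [100. 103.]
scene mid px [294 155  14  24] c [440. 232.] size [41. 27.] ang 28 ztop [ 96. 127.]
scene mid px [389 154  27  16] c [613. 490.] size [93. 22.] ang 2 ztop [62. 65.]
scene mid px [357 183  18  25] c [648. 261.] size [40. 25.] ang 39 ztop [ 97. 127.]
scene mid px [461 194  14  17] c [842. 449.] size [16. 50.] ang 0 ztop [88. 92.]
scene mid px [437 204  22  25] c [832. 356.] size [35. 55.] ang 1 ztop [ 98. 101.]
scene mid px [326 253  78  84] c [831.  16.] size [ 38. 242.] ang 0 ztop [111. 115.]
scene mid px [231 278  19  29] c [ 646. -176.] size [40. 22.] ang 67 ztop [ 96. 128.]
scene mid px [141 368 101  52] c [ 771. -408.] size [132. 112.] ang 11 ztop [106. 126.]
```

View pics/topc.png

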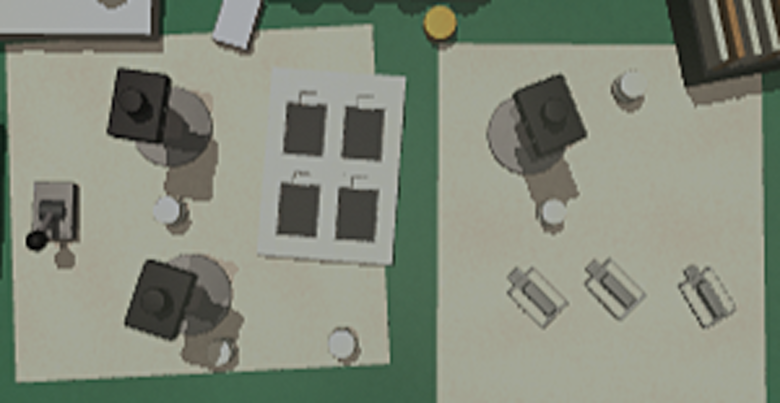

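The crop shows the slots on the upper side of the pockets, which is world +x. The carrier tongues point up-left, so their yaw is about 40°. Next I'll refine the knobs and write a planner that prints the tool-axis shifts.

```bash
cat >> h.py <<'E'
def yaw(s): 
    x=R.from_quat(s["eef_rot"]).as_matrix()[:,0]; return np.degrees(np.arctan2(x[1],x[0]))
def go(x,y,z,yw=None):
    """shift in full-scale units along tool axes (turning done after shift), turn in units of pi about tool z, tilt fix"""
    s=r.get_state(); M=R.from_quat(s["eef_rot"]).as_matrix()
    d=M.T@(np.array([x,y,z])-s["tool_pos"])/.025
    out="shift %s (rows>=%.1f)"%(np.round(d,2),np.linalg.norm(d)/1.6)
    if yw is not None:
        t=R.from_matrix([[np.cos(np.radians(yw)),np.sin(np.radians(yw)),0],[np.sin(np.radians(yw)),-np.cos(np.radians(yw)),0],[0,0,-1]])
        v=(R.from_matrix(M).inv()*t).as_rotvec()/np.pi; out+=" turn %s rows>=%.1f"%(np.round(v,3),np.linalg.norm(v)/.0397)
    print("at",np.round(s["tool_pos"],4),"yaw %.1f"%yaw(s),"F",np.round(s["contact_force"],1),"open %.3f ff %.1f t %.1f q7 %.2f |"%(s["opening"],s["finger_force"],s["clock"],s["q"][6]),out)
E
python3 - <<'E'
from h import *
for n in ["top","scene"]:
    z=np.load(f"pics/{n}0.npz"); c,f=K(n); w=cloud(z["d"],z["T"],c,f)
    for c0 in [(643,268),(637,-172),(436,240)]:
        near=np.hypot(w[...,0]*1000-c0[0],w[...,1]*1000-c0[1])<60
        P=w[near&(w[...,2]>.2)]*1000; zt=np.percentile(P[:,2],97); Q=P[P[:,2]>zt-9]
        H=P[P[:,2]<zt-28]; hh=np.percentile(H[:,2],80)
        (a,b),rr=cv2.minEnclosingCircle(Q[:,:2].astype(np.float32)); print(n,c0,"top",zt.round(1),"median top",np.median(Q[:,2]).round(1),"head",hh.round(1),"c",round(a,1),round(b,1),"r",round(rr,1),"mean",Q[:,:2].mean(0).round(1),len(Q))
    w2=w; m=(abs(w[...,0]-.596)<.14)&(abs(w[...,1]-.07)<.11)&(w[...,2]>.010)&(w[...,2]<.022); print("stage z",np.nanmedian(w[...,2][m]))
go(.637,-.172,.34,15.7)
E
```

```text
top (643, 268) top 270.1 median top 268.3 head 234.6 c 641.8 269.2 r 12.8 mean [641.5 269.1] 69
top (637, -172) top 265.6 median top 263.5 head 229.7 c 635.6 -170.7 r 12.7 mean [ 635.5 -170.6] 71
top (436, 240) top 275.4 median top 273.5 head 240.0 c 434.9 241.1 r 13.3 mean [435.3 240.7] 76
stage z 0.013844845817230222
scene (643, 268) top 267.9 median top 266.8 head 232.1 c 643.6 268.6 r 14.2 mean [644.7 265.5] 81
scene (637, -172) top 263.4 median top 262.6 head 227.7 c 637.0 -171.7 r 13.8 mean [ 639.3 -173.5] 137
scene (436, 240) top 273.4 median top 272.2 head 237.5 c 434.9 238.6 r 15.6 mean [438.6 237. ] 66
stage z 0.0126886333264703
at [ 0.1688 -0.6013  0.2381] yaw 15.7 F [-0.  -0.5 -0.1] open 1.002 ff 0.0 t 0.1 q7 -0.22 | shift [ 22.67 -11.47  -4.06] (rows>=16.1) turn [-0.  0. -0.] rows>=0.0
```

```bash
python3 -m pendant '[[0,0,-1,0,0,0],[0,0,-1,0,0,0],[0,0,-1,0,0,0],[0,0,-1,0,0,0]]' 0 | tail -c 400
python3 -m pendant '[[0.9,-0.46,0,0,0,0],[0.9,-0.46,0,0,0,0],[0.9,-0.46,0,0,0,0],[0.9,-0.46,0,0,0,0],[0.9,-0.46,0,0,0,0]]' >/dev/null
python3 -m pendant '[[0.9,-0.46,0,0,0,0],[0.9,-0.46,0,0,0,0],[0.9,-0.46,0,0,0,0],[0.9,-0.46,0,0,0,0],[0.9,-0.46,0,0,0,0]]' >/dev/null
python3 -m pendant '[[0.9,-0.46,0,0,0,0],[0.9,-0.46,0,0,0,0],[0.9,-0.46,0,0,0,0],[0.9,-0.46,0,0,0,0],[0.9,-0.46,0,0,0,0]]' >/dev/null
python3 -m pendant '[[0.9,-0.46,0,0,0,0],[0.9,-0.46,0,0,0,0],[0.9,-0.46,0,0,0,0],[0.9,-0.46,0,0,0,0],[0.9,-0.46,0,0,0,0]]' >/dev/null
python3 -m pendant '[[0.9,-0.46,0,0,0,0],[0.9,-0.46,0,0,0,0],[0.9,-0.46,0,0,0,0],[0.9,-0.46,0,0,0,0],[0,0,0,0,0,0]]'
python3 -c "
from h import *
go(.636,-.171,.232,15.7)"
```

```text
clock: 0.48
tool_pos: [0.1689, -0.6013, 0.3394]
eef_rot: [0.991, 0.137, -0.0, -0.001]
contact_force: [-0.2, -0.2, -0.6]
opening: 0.721
finger_force: 0.0
clock: 2.57
tool_pos: [0.6176, -0.1835, 0.3379]
eef_rot: [0.99, 0.14, 0.001, -0.002]
contact_force: [0.7, 0.3, 0.3]
opening: 0.5
finger_force: 0.0
at [ 0.6176 -0.1835  0.3379] yaw 16.1 F [0.7 0.3 0.3] open 0.500 ff 0.0 t 2.6 q7 -1.19 | shift [ 0.83 -0.26  4.24] (rows>=2.7) turn [-0.001 -0.001  0.002] rows>=0.1
```

```bash
cat >> h.py <<'E'
def knob(c0):
    p,d,T,c,f=snap("wrist"); w=cloud(d,T,c,f)*1000
    P=w[(np.hypot(w[...,0]-c0[0],w[...,1]-c0[1])<45)&(w[...,2]>200)&(w[...,2]<330)]
    b=np.histogram(P[:,2],bins=np.arange(200,331,2)); ed=b[1][:-1]; hi=ed[b[0]>25]
    zt=hi.max()+2; Q=P[(P[:,2]>zt-5)&(P[:,2]<zt+2)]
    (a,bb),rr=cv2.minEnclosingCircle(Q[:,:2].astype(np.float32)); print("knob top",np.median(Q[:,2]).round(1),"c",round(a,1),round(bb,1),"r",round(rr,1),"mean",Q[:,:2].mean(0).round(1),len(Q))
    cv2.imwrite("pics/w_last.png",p)
E
python3 -c "
from h import *
knob((636,-171))"
```

```text
knob top 265.1 c 637.5 -172.0 r 12.9 mean [ 638. -172.] 1010
```

View pics/w_last.png

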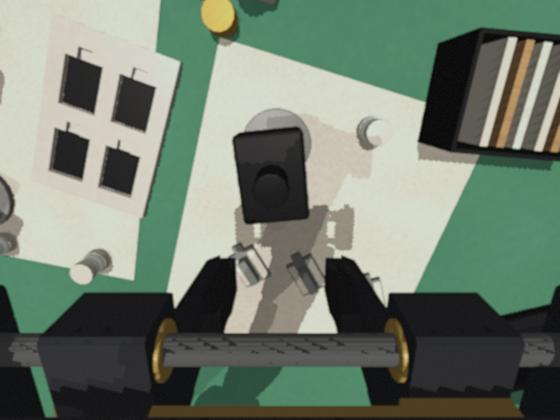

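The wrist picture shows the knob at (270,190), between the fingers, with the head clear of them. It agrees with the fixed cameras to 2 mm, so I'll descend and grip.

```bash
python3 -m pendant '[[0.86,-0.26,0,0,0,0],[0,0,1,0,0,0],[0,0,1,0,0,0],[0,0,1,0,0,0],[0,0,0.8,0,0,0]]' >/dev/null
python3 -m pendant '[[0,0,0.3,0,0,0],[0,0,0,0,0,0]]'
python3 -c "
from h import *
go(.6368,-.1716,.236,15.7)"
```

```text
clock: 3.2
tool_pos: [0.6312, -0.1789, 0.2342]
eef_rot: [0.991, 0.136, -0.002, -0.0]
contact_force: [0.1, -0.0, -0.0]
opening: 0.499
finger_force: 0.0
at [ 0.6312 -0.1789  0.2342] yaw 15.6 F [ 0.1 -0.  -0. ] open 0.499 ff 0.0 t 3.2 q7 -1.24 | shift [ 0.3  -0.22 -0.07] (rows>=0.2) turn [-0.     0.002 -0.   ] rows>=0.0
```

```bash
python3 -m pendant '[[0.3,-0.22,-0.07,0,0,0],[0,0,0,0,0,0]]'; python3 -m pendant '[[0,0,0,0,0,0],[0,0,0,0,0,0],[0,0,0,0,0,0],[0,0,0,0,0,0],[0,0,0,0,0,0]]' -0.6 30; python3 -m pendant '[[0,0,0,0,0,0],[0,0,0,0,0,0]]'
```

```text
clock: 3.37
tool_pos: [0.6412, -0.1689, 0.24]
eef_rot: [0.991, 0.137, 0.002, -0.0]
contact_force: [0.3, 0.8, 0.3]
opening: 0.504
finger_force: 0.0
clock: 3.78
tool_pos: [0.6391, -0.1697, 0.2385]
eef_rot: [0.991, 0.137, 0.0, -0.0]
contact_force: [-1.1, 2.6, 3.5]
opening: 0.282
finger_force: 30.0
clock: 3.95
tool_pos: [0.6391, -0.1697, 0.2384]
eef_rot: [0.991, 0.137, 0.0, -0.0]
contact_force: [-0.4, 2.5, 1.7]
opening: 0.286
finger_force: 30.0
```

```bash
python3 -m pendant '[[0,0,-0.2,0,0,0],[0,0,-0.2,0,0,0],[0,0,-0.2,0,0,0],[0,0,0,0,0,0],[0,0,0,0,0,0]]' - 40; python3 -m pendant '[[0,0,-0.2,0,0,0],[0,0,-0.2,0,0,0],[0,0,0,0,0,0],[0,0,0,0,0,0]]'; python3 -c "
from h import *
knob((637,-171))"
```

```text
clock: 4.37
tool_pos: [0.6391, -0.1698, 0.2536]
eef_rot: [0.991, 0.137, 0.0, -0.0]
contact_force: [0.4, 5.7, -0.6]
opening: 0.282
finger_force: 40.0
clock: 4.7
tool_pos: [0.6391, -0.1698, 0.2646]
eef_rot: [0.991, 0.137, 0.001, -0.0]
contact_force: [-2.3, 5.7, 8.0]
opening: 0.283
finger_force: 40.0
knob top 327.9 c 641.1 -171.1 r 24.5 mean [ 634.9 -173.4] 238
```

```bash
for i in 1; do python3 -m pendant '[[0,0,0,0,0,0],[0,0,-0.04,0,0,0],[0,0,0,0,0,0]]' | grep -E "pos|force"; python3 -m pendant '[[0,0,-0.04,0,0,0],[0,0,0,0,0,0]]'| grep -E "pos|force"; python3 -m pendant '[[0,0,-0.04,0,0,0],[0,0,0,0,0,0]]'| grep -E "pos|force"; done
python3 -c "
from h import *
p,d,T,c,f=snap('wrist'); cv2.imwrite('pics/w1.png',p)
w=cloud(d,T,c,f)*1000; 
P=w[(np.hypot(w[...,0]-640,w[...,1]+171)<70)&(w[...,2]>215)&(w[...,2]<275)];print(np.histogram(P[:,2],np.arange(215,276,3)))"
```

```text
tool_pos: [0.6392, -0.1698, 0.267]
contact_force: [-4.3, 6.2, 13.0]
finger_force: 40.0
tool_pos: [0.6392, -0.1698, 0.2679]
contact_force: [-2.9, 6.4, 10.9]
finger_force: 40.0
tool_pos: [0.6391, -0.1698, 0.2684]
contact_force: [-3.0, 5.8, 6.7]
finger_force: 40.0
(array([   0,    0,    0,    0,    0,   94,  118,  140,  127,  139,  150,
        160,  163,  612, 5527,  145,  123,  119,  252,  312]), array([215, 218, 221, 224, 227, 230, 233, 236, 239, 242, 245, 248, 251,
       254, 257, 260, 263, 266, 269, 272, 275]))
```

```bash
python3 -m pendant '[[0,0,-0.04,0,0,0],[0,0,0,0,0,0],[0,0,0,0,0,0]]' | grep -E "pos|force"; python3 -m pendant '[[0,0,-0.03,0,0,0],[0,0,0,0,0,0],[0,0,0,0,0,0]]'| grep -E "pos|force"
```

```text
tool_pos: [0.6391, -0.1698, 0.2686]
contact_force: [-2.2, 4.6, 4.4]
finger_force: 40.0
tool_pos: [0.6391, -0.1698, 0.2689]
contact_force: [0.1, 5.0, 1.7]
finger_force: 40.0
```

```bash
python3 -m pendant '[[0,0,-0.04,0,0,0],[0,0,0,0,0,0],[0,0,0,0,0,0]]' | grep -E "pos|force"; python3 -c "
from h import *
p,d,T,c,f=snap('scene'); cv2.imwrite('pics/s1.png',cv2.resize(p[220:340,180:300],None,fx=4.5,fy=4.5,interpolation=cv2.INTER_CUBIC))"
```

```text
tool_pos: [0.6391, -0.1697, 0.2693]
contact_force: [0.7, 5.1, -1.1]
finger_force: 40.0
```

View pics/s1.png

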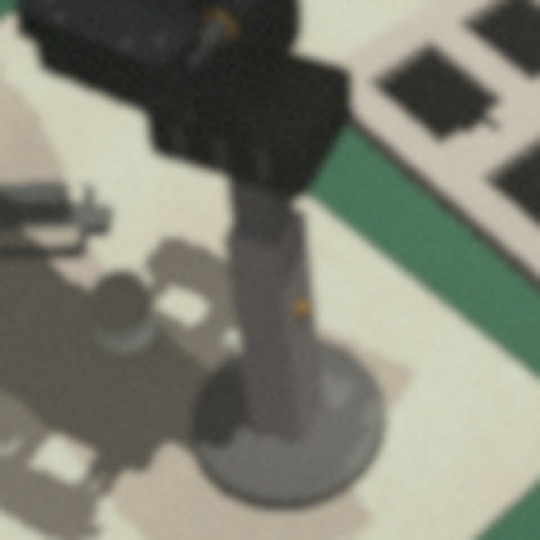

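The crop shows the brass button sticking out of the tube's lower hole at (302,306), so the column is locked. I'll release and rise.

```bash
python3 -m pendant '[[0,0,0.05,0,0,0],[0,0,0,0,0,0],[0,0,0,0,0,0],[0,0,0,0,0,0],[0,0,0,0,0,0]]' 0 | grep -E "pos|force"; python3 -m pendant '[[0,0,-0.5,0,0,0],[0,0,-1,0,0,0],[0,0,-1,0,0,0],[0,0,-1,0,0,0],[0,0,0,0,0,0]]' ; python3 -m pendant '[[0,0,0,0,0,0],[0,0,0,0,0,0]]' >/dev/null;  python3 -c "
from h import *
knob((637,-171)); go(.642,.268,.355,15.7)"
```

```text
tool_pos: [0.6388, -0.1717, 0.2677]
contact_force: [0.3, -0.5, -0.2]
finger_force: 0.0
clock: 7.02
tool_pos: [0.6415, -0.1715, 0.3608]
eef_rot: [0.991, 0.136, 0.005, 0.002]
contact_force: [1.1, 0.2, -0.1]
opening: 0.5
finger_force: 0.0
knob top 295.2 c 637.5 -172.1 r 12.9 mean [ 638.1 -171.9] 1032
at [ 0.6381 -0.1707  0.3537] yaw 15.7 F [ 0.  -0.1  0.1] open 0.497 ff 0.0 t 7.2 q7 -1.22 | shift [  4.89 -16.85  -0.05] (rows>=11.0) turn [-0.     0.001 -0.   ] rows>=0.0
```

```bash
for i in 1; do 
python3 -m pendant '[[0.27,-0.93,0,0,0,0],[0.27,-0.93,0,0,0,0],[0.27,-0.93,0,0,0,0],[0.27,-0.93,0,0,0,0],[0.27,-0.93,0,0,0,0]]' >/dev/null
python3 -m pendant '[[0.27,-0.93,0,0,0,0],[0.27,-0.93,0,0,0,0],[0.27,-0.93,0,0,0,0],[0.27,-0.93,0,0,0,0],[0.27,-0.93,0,0,0,0]]' >/dev/null
python3 -m pendant '[[0.27,-0.93,0,0,0,0],[0.27,-0.93,0,0,0,0],[0.27,-0.93,0,0,0,0],[0.27,-0.93,0,0,0,0],[0.27,-0.93,0,0,0,0]]' >/dev/null
python3 -m pendant '[[0.27,-0.93,0,0,0,0],[0.27,-0.93,0,0,0,0],[0.27,-0.93,0,0,0,0],[0,0,0,0,0,0],[0,0,0,0,0,0]]' >/dev/null
python3 -m pendant '[[0,0,0,0,0,0],[0,0,0,0,0,0]]' >/dev/null; done
python3 -c "
from h import *
knob((642,268)); go(.642,.268,.240,15.7)"
```

```text
knob top 270.0 c 643.3 268.8 r 12.9 mean [644.1 269. ] 871
at [0.6432 0.2632 0.3546] yaw 15.6 F [-0.1  0.2  0.5] open 0.502 ff 0.0 t 9.1 q7 -1.86 | shift [ 0.01 -0.21  4.59] (rows>=2.9) turn [ 0.     0.    -0.001] rows>=0.0
```

```bash
python3 -m pendant '[[0.02,-0.23,0,0,0,0],[0,0,1,0,0,0],[0,0,1,0,0,0],[0,0,1,0,0,0],[0,0,1,0,0,0]]' >/dev/null; python3 -m pendant '[[0,0,0.5,0,0,0],[0,0,0,0,0,0],[0,0,0,0,0,0],[0,0,0,0,0,0]]' >/dev/null
python3 -c "
from h import *
go(.643,.2688,.2415,15.7)"
```

```text
at [0.6426 0.2712 0.2439] yaw 15.7 F [ 0.2 -0.3  0.4] open 0.503 ff 0.0 t 9.9 q7 -1.89 | shift [-0.01  0.1   0.1 ] (rows>=0.1) turn [-0.    -0.001 -0.   ] rows>=0.0
```

Grip, then lift 22 mm in small steps.

```bash
python3 -m pendant '[[0,0.08,0.08,0,0,0],[0,0,0,0,0,0],[0,0,0,0,0,0]]' >/dev/null; python3 -m pendant '[[0,0,0,0,0,0],[0,0,0,0,0,0],[0,0,0,0,0,0],[0,0,0,0,0,0],[0,0,0,0,0,0]]' -0.6 40 | grep -E "pos|force"; python3 -m pendant '[[0,0,0,0,0,0],[0,0,-0.2,0,0,0],[0,0,-0.2,0,0,0],[0,0,0,0,0,0],[0,0,0,0,0,0]]' | grep -E "pos|force|open";python3 -m pendant '[[0,0,-0.2,0,0,0],[0,0,-0.2,0,0,0],[0,0,0,0,0,0],[0,0,0,0,0,0],[0,0,0,0,0,0]]' | grep -E "pos|force|open"
```

```text
tool_pos: [0.6419, 0.2705, 0.2407]
contact_force: [0.3, 3.2, 0.7]
finger_force: 40.0
tool_pos: [0.6418, 0.2705, 0.2504]
contact_force: [-0.6, 5.5, -1.6]
opening: 0.284
finger_force: 40.0
tool_pos: [0.6419, 0.2705, 0.2621]
contact_force: [-3.9, 4.4, 10.5]
opening: 0.283
finger_force: 40.0
```

```bash
python3 -m pendant '[[0,0,-0.04,0,0,0],[0,0,0,0,0,0],[0,0,0,0,0,0]]' | grep -E "pos|t_force"; python3 -m pendant '[[0,0,-0.04,0,0,0],[0,0,0,0,0,0],[0,0,0,0,0,0]]' | grep -E "pos|t_force"; python3 -m pendant '[[0,0,-0.04,0,0,0],[0,0,0,0,0,0],[0,0,0,0,0,0]]' | grep -E "pos|t_force"; python3 -m pendant '[[0,0,-0.04,0,0,0],[0,0,0,0,0,0],[0,0,0,0,0,0]]' | grep -E "pos|t_force"
```

```text
tool_pos: [0.6422, 0.2706, 0.2631]
contact_force: [-2.5, 4.6, 5.6]
tool_pos: [0.6422, 0.2706, 0.264]
contact_force: [-2.1, 4.5, 6.0]
tool_pos: [0.6422, 0.2706, 0.2643]
contact_force: [-0.6, 5.9, 1.7]
tool_pos: [0.6422, 0.2706, 0.2647]
contact_force: [-0.3, 5.9, -0.6]
```

```bash
python3 -m pendant '[[0,0,-0.04,0,0,0],[0,0,0,0,0,0],[0,0,0,0,0,0]]' | grep -E "pos|t_force"; python3 -m pendant '[[0,0,-0.04,0,0,0],[0,0,0,0,0,0],[0,0,0,0,0,0]]' | grep -E "pos|t_force"; python3 -c "
from h import *
p,d,T,c,f=snap('scene'); p=p[80:240,290:410]
h=cv2.cvtColor(p,cv2.COLOR_BGR2HSV); m=(h[...,0]>8)&(h[...,0]<25)&(h[...,1]>130)&(h[...,2]>90); print('brass px',[(a+290,b+80) for b,a in np.argwhere(m)][:40])
cv2.imwrite('pics/s2.png',cv2.resize(p,None,fx=3.7,fy=3.7,interpolation=cv2.INTER_CUBIC))"
```

```text
tool_pos: [0.6422, 0.2706, 0.2652]
contact_force: [0.6, 5.7, -2.6]
tool_pos: [0.6422, 0.2706, 0.2661]
contact_force: [-0.6, 6.0, -2.7]
brass px []
```

View pics/s2.png

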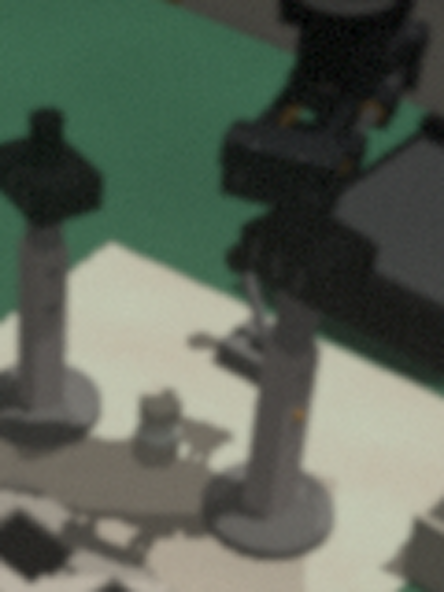

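The brass button is out at (299,413), again in the lower hole, so this lamp is locked. I'll release and go to the third lamp.

```bash
python3 -m pendant '[[0,0,0.05,0,0,0],[0,0,0,0,0,0],[0,0,0,0,0,0],[0,0,0,0,0,0],[0,0,0,0,0,0]]' 0 | grep -E "pos|force"; python3 -m pendant '[[0,0,-0.5,0,0,0],[0,0,-1,0,0,0],[0,0,-1,0,0,0],[0,0,-1,0,0,0],[0,0,0,0,0,0]]' >/dev/null; python3 -m pendant '[[0,0,0,0,0,0],[0,0,0,0,0,0]]' >/dev/null;  python3 -c "
from h import *
knob((642,268)); go(.435,.240,.355,15.7)"
```

```text
tool_pos: [0.6425, 0.2679, 0.2652]
contact_force: [1.0, 0.0, -0.6]
finger_force: 0.0
knob top 296.5 c 643.5 269.2 r 12.9 mean [644.2 269.2] 1089
at [0.6416 0.2683 0.3513] yaw 15.7 F [-0.5  0.4  0.6] open 0.499 ff 0.0 t 14.0 q7 -1.86 | shift [-8.26 -1.14 -0.13] (rows>=5.2) turn [ 0.     0.001 -0.   ] rows>=0.0
```

```bash

python3 -m pendant '[[-0.83,-0.11,0,0,0,0],[-0.83,-0.11,0,0,0,0],[-0.83,-0.11,0,0,0,0],[-0.83,-0.11,0,0,0,0],[-0.83,-0.11,0,0,0,0]]' >/dev/null
python3 -m pendant '[[-0.83,-0.11,0,0,0,0],[-0.83,-0.11,0,0,0,0],[-0.83,-0.11,0,0,0,0],[-0.83,-0.11,0,0,0,0],[-0.83,-0.11,0,0,0,0]]' >/dev/null
python3 -m pendant '[[0,0,0,0,0,0],[0,0,0,0,0,0],[0,0,0,0,0,0],[0,0,0,0,0,0]]' >/dev/null
python3 -c "
from h import *
knob((435,240)); go(.435,.240,.245,15.7)"
```

```text
knob top 275.5 c 436.6 240.5 r 12.9 mean [437.1 240.8] 906
at [0.4359 0.2392 0.3523] yaw 15.6 F [-0.2  0.4 -0.4] open 0.500 ff 0.0 t 15.2 q7 -2.02 | shift [-0.03 -0.04  4.29] (rows>=2.7) turn [ 0.  0. -0.] rows>=0.0
```

```bash
python3 -m pendant '[[0,-0.05,0.5,0,0,0],[0,0,1,0,0,0],[0,0,1,0,0,0],[0,0,1,0,0,0],[0,0,0.7,0,0,0]]' >/dev/null; python3 -m pendant '[[0,0,0,0,0,0],[0,0,0,0,0,0],[0,0,0,0,0,0],[0,0,0,0,0,0]]' >/dev/null
python3 -c "
from h import *
go(.436,.2403,.247,15.7)"
```

```text
at [0.4357 0.2411 0.2489] yaw 15.7 F [-0.5  0.1 -0.1] open 0.495 ff 0.0 t 15.9 q7 -2.08 | shift [0.   0.03 0.08] (rows>=0.1) turn [-0.    -0.001 -0.   ] rows>=0.0
```

```bash
python3 -m pendant '[[0,0,0.06,0,0,0],[0,0,0,0,0,0],[0,0,0,0,0,0]]' >/dev/null; python3 -m pendant '[[0,0,0,0,0,0],[0,0,0,0,0,0],[0,0,0,0,0,0],[0,0,0,0,0,0],[0,0,0,0,0,0]]' -0.6 40 | grep -E "pos|force"; python3 -m pendant '[[0,0,0,0,0,0],[0,0,-0.2,0,0,0],[0,0,-0.2,0,0,0],[0,0,0,0,0,0],[0,0,0,0,0,0]]' | grep -E "pos|force|open";python3 -m pendant '[[0,0,-0.2,0,0,0],[0,0,0,0,0,0],[0,0,0,0,0,0],[0,0,0,0,0,0]]' | grep -E "pos|force|open"; python3 -m pendant '[[0,0,-0.04,0,0,0],[0,0,0,0,0,0],[0,0,0,0,0,0]]' | grep -E "pos|t_force"; python3 -m pendant '[[0,0,-0.04,0,0,0],[0,0,0,0,0,0],[0,0,0,0,0,0]]' | grep -E "pos|t_force"
```

```text
tool_pos: [0.4343, 0.242, 0.2463]
contact_force: [-2.2, 5.1, -0.2]
finger_force: 40.0
tool_pos: [0.4343, 0.242, 0.2564]
contact_force: [-1.0, 5.2, 1.2]
opening: 0.287
finger_force: 40.0
tool_pos: [0.4344, 0.242, 0.2631]
contact_force: [-6.8, 1.6, 20.2]
opening: 0.283
finger_force: 40.0
tool_pos: [0.4344, 0.2421, 0.2645]
contact_force: [-7.0, 1.5, 19.1]
tool_pos: [0.4344, 0.2421, 0.265]
contact_force: [-5.1, 3.2, 14.5]
```

```bash
python3 -m pendant '[[0,0,-0.04,0,0,0],[0,0,0,0,0,0],[0,0,0,0,0,0]]' | grep -E "pos|t_force"; python3 -m pendant '[[0,0,-0.04,0,0,0],[0,0,0,0,0,0],[0,0,0,0,0,0]]' | grep -E "pos|t_force"; python3 -m pendant '[[0,0,-0.04,0,0,0],[0,0,0,0,0,0],[0,0,0,0,0,0]]' | grep -E "pos|t_force"; python3 -c "
from h import *
p,d,T,c,f=snap('scene'); p=p[80:240,250:370]
cv2.imwrite('pics/s3.png',cv2.resize(p,None,fx=3.7,fy=3.7,interpolation=cv2.INTER_CUBIC))"
```

```text
tool_pos: [0.4344, 0.2421, 0.2654]
contact_force: [-3.9, 3.4, 8.4]
tool_pos: [0.4344, 0.242, 0.2658]
contact_force: [-3.2, 4.9, 3.1]
tool_pos: [0.4343, 0.242, 0.2664]
contact_force: [-2.3, 4.5, 0.1]
```

View pics/s3.png

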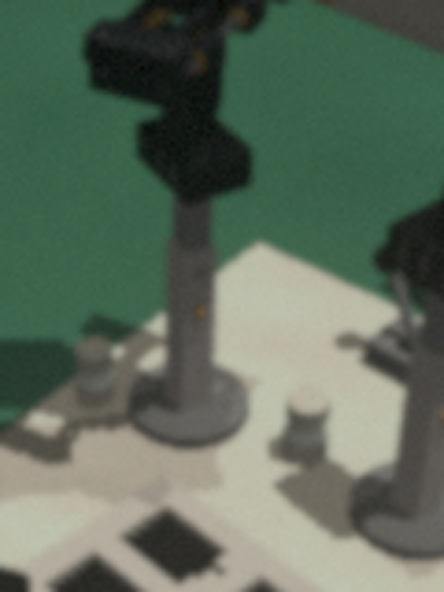

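The third button is out at (201,312), in the lower hole. I'll release and move over the stage to measure it.

```bash
python3 -m pendant '[[0,0,0,0,0,0],[0,0,0,0,0,0],[0,0,0,0,0,0],[0,0,0,0,0,0],[0,0,0,0,0,0]]' 0 | grep -E "pos|force"; python3 -m pendant '[[0,0,-0.5,0,0,0],[0,0,-1,0,0,0],[0,0,-1,0,0,0],[0,0,-1,0,0,0],[0,0,0,0,0,0]]' >/dev/null; python3 -m pendant '[[0,0,0,0,0,0],[0,0,0,0,0,0]]' >/dev/null;  python3 -c "
from h import *
knob((435,240)); go(.5,.07,.355,15.7)"
```

```text
tool_pos: [0.4349, 0.2398, 0.2661]
contact_force: [0.6, -0.9, 0.5]
finger_force: 0.0
knob top 295.5 c 436.5 240.6 r 12.9 mean [437.2 240.8] 1064
at [0.4341 0.2398 0.3527] yaw 15.7 F [-0.4 -0.1  0.5] open 0.500 ff 0.0 t 19.7 q7 -2.02 | shift [ 0.7   7.25 -0.09] (rows>=4.6) turn [ 0.     0.001 -0.   ] rows>=0.0
```

```bash
python3 -m pendant '[[0.09,0.9,0,0,0,0],[0.09,0.9,0,0,0,0],[0.09,0.9,0,0,0,0],[0.09,0.9,0,0,0,0],[0.09,0.9,0,0,0,0]]' >/dev/null; python3 -m pendant '[[0.09,0.9,0,0,0,0],[0.09,0.9,0,0,0,0],[0.09,0.9,0,0,0,0],[0,0,0,0,0,0],[0,0,0,0,0,0]]' >/dev/null; python3 -m pendant '[[0,0,0,0,0,0],[0,0,0,0,0,0]]' >/dev/null
cat > stage.py <<'E'
from h import *
p,d,T,c,f=snap("wrist"); w=cloud(d,T,c,f)*1000; cv2.imwrite("pics/st.png",p)
near=(abs(w[...,0]-596)<160)&(abs(w[...,1]-70)<130)
t=w[near&(abs(w[...,2])<4)]; print("table",np.median(t[:,2]))
k=(near&(w[...,2]>9)&(w[...,2]<22)).astype(np.uint8); k=cv2.morphologyEx(k,cv2.MORPH_OPEN,np.ones((3,3)))
n,l,st,_=cv2.connectedComponentsWithStats(k); i=1+st[1:,4].argmax(); P=w[l==i]
rc=cv2.minAreaRect(P[:,:2].astype(np.float32)); print("rect",rc,"rim z",np.median(P[:,2]), "box px",st[i])
# pockets: holes in the rim mask
m=(l==i).astype(np.uint8); cs,h=cv2.findContours(m,cv2.RETR_CCOMP,cv2.CHAIN_APPROX_NONE)
for q,hh in zip(cs,h[0]):
    if hh[3]>=0 and cv2.contourArea(q)>300:
        kk=np.zeros_like(m); cv2.drawContours(kk,[q],-1,1,-1); kk=cv2.erode(kk,np.ones((3,3))); F=w[kk>0]; F=F[np.isfinite(F[:,0])]
        ray=w[q[:,0,1],q[:,0,0]]; ray=ray[np.isfinite(ray[:,0])]
        print("pocket rim-contour rect",np.round(np.hstack([*map(np.ravel,cv2.minAreaRect(ray[:,:2].astype(np.float32)))]),1),"floor z",np.median(F[:,2]).round(1),"mean",ray[:,:2].mean(0).round(1))
E
python3 stage.py; python3 -c "
from h import *
go(.44,-.2,.33,40)"
```

```text
table 1.3012712543893357
rect ((595.7710571289062, 68.99992370605469), (166.3609161376953, 233.0436553955078), 86.22773742675781) rim z 14.951486799763492 box px [  221     0   170   188 13027]
pocket rim-contour rect [543.2  38.   53.9  81.5  86.2] floor z 7.5 mean [541.7  37.5]
pocket rim-contour rect [547.7 107.7  53.4  81.9  86.4] floor z 7.4 mean [546.4 108.5]
pocket rim-contour rect [640.   29.7  53.3  85.3  86.1] floor z 7.5 mean [640.3  30.1]
pocket rim-contour rect [645.5 101.7  51.9  84.5  86.2] floor z 7.4 mean [645.5 101.6]
at [0.5001 0.0735 0.3534] yaw 15.8 F [-0.5 -0.2  0.4] open 0.500 ff 0.0 t 20.8 q7 -1.64 | shift [-5.3   9.87  0.93] (rows>=7.0) turn [-0.     0.    -0.134] rows>=3.4
```

View pics/st.png

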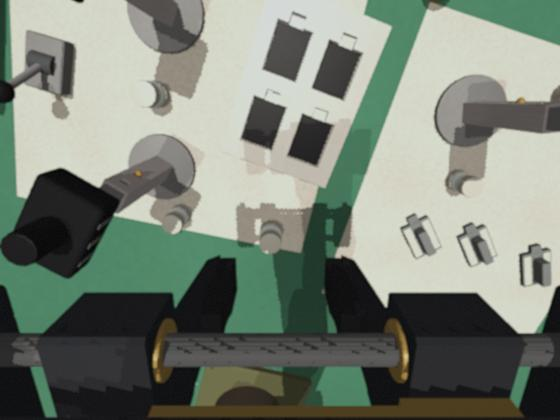

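The stage fits well: centre (595.8, 69.0), yaw −3.8°, size 166×233 mm, rim at 15 mm. The picture shows the pockets at rows 50–140, with the slots on the +x side. Comparing where the fingers centred on the knobs with what the wrist camera measured gives a constant camera offset of +1.9 mm along tool y. I'll correct for that and go look at the carriers.

```bash
sed -i 's|T=T@np.array(c\["tool_from_camera"\])|C=np.array(c["tool_from_camera"]); C[1,3]-=.0019; T=T@C|' h.py
cat > car.py <<'E'
from h import *
import sys
p,d,T,c,f=snap("wrist"); w=cloud(d,T,c,f)*1000; cv2.imwrite("pics/car.png",p)
ok=(w[...,0]>330)&(w[...,0]<560)&(w[...,1]>-500)&(w[...,1]<-120)
k=(ok&(w[...,2]>24)&(w[...,2]<40)).astype(np.uint8); kb=(ok&(w[...,2]>6)&(w[...,2]<40)).astype(np.uint8)
n,l,st,_=cv2.connectedComponentsWithStats(k)
nb,lb,sb,_=cv2.connectedComponentsWithStats(kb)
for i in range(1,n):
    if st[i,4]<60: continue
    P=w[l==i]; zt=np.median(P[:,2]); P=P[abs(P[:,2]-zt)<3]
    (x,y),(a,b),an=cv2.minAreaRect(P[:,:2].astype(np.float32))
    if min(a,b)>24: continue
    ax=an if a>b else an+90
    j=np.bincount(lb[l==i]).argmax(); B=w[lb==j]; u=np.array([np.cos(np.radians(ax)),np.sin(np.radians(ax))])
    B=B[(B[:,2]<20)]; s=(B[:,:2]-[x,y])@u; v=(B[:,:2]-[x,y])@[-u[1],u[0]]
    print("rib c",np.round([x,y],1),"size",np.round([a,b],1),"axis",round(ax,1),"z",zt.round(1),"block extent along axis",np.percentile(s,[1,99]).round(1),"across",np.percentile(v,[1,99]).round(1),"px",st[i,:4])
E
python3 - <<'E'
from h import *
go(.40,-.25,.33,38)
E
```

```text
at [0.5001 0.0735 0.3534] yaw 15.8 F [-0.5 -0.2  0.4] open 0.500 ff 0.0 t 20.8 q7 -1.64 | shift [-7.38 11.36  0.93] (rows>=8.5) turn [-0.     0.    -0.123] rows>=3.1
```

```bash
python3 -m pendant '[[-0.53,0.81,0.07,0,0,0],[-0.53,0.81,0.07,0,0,0],[-0.53,0.81,0.07,0,0,0],[-0.53,0.81,0.07,0,0,0],[-0.53,0.81,0.07,0,0,0]]' >/dev/null; python3 -m pendant '[[-0.53,0.81,0.07,0,0,0],[-0.53,0.81,0.07,0,0,0],[-0.53,0.81,0.07,0,0,0],[-0.53,0.81,0.07,0,0,0],[-0.53,0.81,0.07,0,0,0]]' >/dev/null; python3 -m pendant '[[-0.53,0.81,0.07,0,0,0],[-0.53,0.81,0.07,0,0,0],[-0.53,0.81,0.07,0,0,0],[-0.53,0.81,0.07,0,0,0]]' >/dev/null; python3 -m pendant '[[0,0,0,0,0,-0.031],[0,0,0,0,0,-0.031],[0,0,0,0,0,-0.031],[0,0,0,0,0,-0.031],[0,0,0,0,0,0]]' >/dev/null; python3 -m pendant '[[0,0,0,0,0,0],[0,0,0,0,0,0],[0,0,0,0,0,0]]' >/dev/null; python3 car.py; python3 -c "
from h import *
go(.44,-.185,.1,40)"
```

```text
rib c [ 435.7 -182.8] size [43.6 14.1] axis 45.5 z 32.7 block extent along axis [-30.4  41.4] across [-22.6  22.6] px [249  90  16  36]
rib c [ 446.5 -277.4] size [44.2 14.1] axis 45.2 z 32.8 block extent along axis [-30.   41.9] across [-22.6  22.8] px [311 130  14  34]
rib c [ 437.7 -389.2] size [43.4 14.6] axis 30.8 z 32.7 block extent along axis [-31.2  41.8] across [-22.8  22.6] px [366 185  17  31]
at [ 0.3989 -0.2508  0.3292] yaw 38.0 F [-0.3  0.6 -0.3] open 0.502 ff 0.0 t 22.6 q7 -0.57 | shift [ 2.92 -1.06  9.17] (rows>=6.1) turn [ 0.     0.    -0.011] rows>=0.3
```

View pics/car.png

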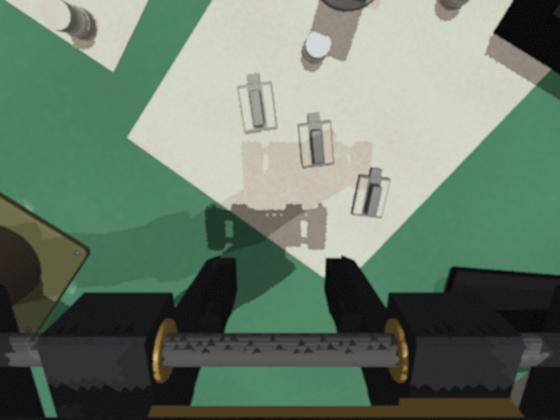

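Three carriers, and their sizes match the text. In the picture the ribs are at (257,108), (318,147) and (374,200), with the tongues pointing up. I'll take the first one.

```bash
python3 -m pendant '[[0,0,0,0,0,-0.021],[0,0,0,0,0,-0.021],[0,0,0,0,0,0],[0,0,0,0,0,0]]' >/dev/null; python3 -c "
from h import *
go(.4357,-.1828,.1,45.5)"
```

```text
at [ 0.3988 -0.251   0.3292] yaw 45.4 F [-0.5 -0.1  0.7] open 0.493 ff 0.0 t 23.0 q7 -0.46 | shift [ 2.98 -0.86  9.17] (rows>=6.0) turn [ 0. -0. -0.] rows>=0.0
```

```bash
python3 -m pendant '[[0.75,-0.21,0,0,0,0],[0.75,-0.21,0,0,0,0],[0.75,-0.21,0,0,0,0],[0.73,-0.21,0,0,0,0],[0,0,0,0,0,0]]' >/dev/null;  python3 -m pendant '[[0,0,0.95,0,0,0],[0,0,0.95,0,0,0],[0,0,0.95,0,0,0],[0,0,0.95,0,0,0],[0,0,0.95,0,0,0]]' >/dev/null; python3 -m pendant '[[0,0,0.95,0,0,0],[0,0,0.95,0,0,0],[0,0,0.95,0,0,0],[0,0,0.95,0,0,0]]' >/dev/null; python3 -m pendant '[[0,0,0,0,0,0],[0,0,0,0,0,0],[0,0,0,0,0,0],[0,0,0,0,0,0]]' >/dev/null; python3 -c "
from h import *
go(.4357,-.1828,.0135,45.5)"
```

```text
at [ 0.4367 -0.1838  0.1168] yaw 45.5 F [-0.   0.5 -0.1] open 0.501 ff 0.0 t 24.5 q7 -0.79 | shift [-0.   -0.07  4.13] (rows>=2.6) turn [ 0.001 -0.     0.   ] rows>=0.0
```

```bash
python3 car.py
```

```text
rib c [ 533.7 -188.2] size [25.8  9. ] axis 29.1 z 26.8 block extent along axis [-16.  16.] across [-12.7   6.2] px [376 108  28  39]
rib c [ 435.4 -182.2] size [44.1 13.9] axis 46.0 z 32.8 block extent along axis [-29.9  42.2] across [-22.9  22.2] px [269 183  19  59]
rib c [ 451.4 -271.8] size [30.3 14.1] axis 45.5 z 32.7 block extent along axis [-34.4  35.8] across [-22.5  22.6] px [361 256  21  38]
```

```bash
python3 -m pendant '[[0,-0.07,0.9,0,0,0],[0,0,0.9,0,0,0],[0,0,0.9,0,0,0],[0,0,0.9,0,0,0],[0,0,0.3,0,0,0]]' >/dev/null; python3 -m pendant '[[0,0,0.1,0,0,0],[0,0,0,0,0,0],[0,0,0,0,0,0],[0,0,0,0,0,0]]' >/dev/null; python3 -c "
from h import *
go(.4354,-.1823,.0135,45.7)"
```

```text
at [ 0.4354 -0.1823  0.0167] yaw 45.5 F [0.7 0.5 0.3] open 0.496 ff 0.0 t 25.3 q7 -0.84 | shift [0.   0.   0.13] (rows>=0.1) turn [ 0.001 -0.    -0.001] rows>=0.0
```

```bash
python3 -m pendant '[[0,0,0.1,0,0,0],[0,0,0,0,0,0],[0,0,0,0,0,0]]' >/dev/null; python3 -m pendant '[[0,0,0,0,0,0],[0,0,0,0,0,0],[0,0,0,0,0,0],[0,0,0,0,0,0],[0,0,0,0,0,0]]' -1 35;python3 -m pendant '[[0,0,0,0,0,0],[0,0,0,0,0,0],[0,0,-0.5,0,0,0],[0,0,-1,0,0,0],[0,0,-1,0,0,0]]' >/dev/null; python3 -m pendant '[[0,0,-1,0,0,0],[0,0,-1,0,0,0],[0,0,0,0,0,0],[0,0,0,0,0,0]]'; python3 -c "
from h import *
go(.5355,.037,.125,-3.8)"
```

```text
clock: 25.93
tool_pos: [0.4347, -0.182, 0.013]
eef_rot: [0.922, 0.387, 0.0, 0.0]
contact_force: [0.2, 0.9, -0.6]
opening: 0.157
finger_force: 35.0
clock: 26.68
tool_pos: [0.4352, -0.1823, 0.1264]
eef_rot: [0.922, 0.387, 0.001, 0.001]
contact_force: [-0.6, 0.0, -0.0]
opening: 0.149
finger_force: 35.0
at [ 0.4352 -0.1823  0.1264] yaw 45.5 F [-0.6  0.  -0. ] open 0.149 ff 35.0 t 26.7 q7 -0.81 | shift [ 9.07 -3.28  0.06] (rows>=6.0) turn [ 0.001 -0.001  0.274] rows>=6.9
```

```bash
python3 -m pendant '[[0.8,-0.29,0,0,0,0],[0.8,-0.29,0,0,0,0],[0.8,-0.29,0,0,0,0],[0.8,-0.29,0,0,0,0],[0.8,-0.29,0,0,0,0]]' >/dev/null; python3 -m pendant '[[0.8,-0.29,0,0,0,0],[0.8,-0.29,0,0,0,0],[0.8,-0.29,0,0,0,0],[0,0,0,0,0,0],[0,0,0,0,0,0]]' >/dev/null; python3 -m pendant '[[0,0,0,0,0,0.034],[0,0,0,0,0,0.034],[0,0,0,0,0,0.034],[0,0,0,0,0,0.034],[0,0,0,0,0,0.034]]' >/dev/null;  python3 -m pendant '[[0,0,0,0,0,0.034],[0,0,0,0,0,0.034],[0,0,0,0,0,0.034],[0,0,0,0,0,0],[0,0,0,0,0,0]]' >/dev/null;  python3 -m pendant '[[0,0,0,0,0,0],[0,0,0,0,0,0],[0,0,0,0,0,0]]' >/dev/null; python3 stage.py; python3 -c "
from h import *
go(.4354,.037,.24,-3.8)"
```

```text
table 1.1491803994958527
rect ((569.7506713867188, 73.53730010986328), (166.9904327392578, 180.3939666748047), 86.2095718383789) rim z 14.74239973131747 box px [    7     0   248   241 30514]
pocket rim-contour rect [542.4  38.7  51.2  81.   86.3] floor z 7.3 mean [542.4  38.5]
pocket rim-contour rect [548.1 110.   53.   83.4  86.7] floor z 7.2 mean [546.9 109.9]
at [ 0.5051 -0.0273  0.1254] yaw -3.4 F [ 1.   0.3 -0.2] open 0.156 ff 35.0 t 28.6 q7 -1.55 | shift [-2.94 -2.4  -4.58] (rows>=3.7) turn [0.    0.    0.002] rows>=0.1
```

```bash
python3 -c "
from h import *
go(.5352,.0389,.05,-3.8)"
```

```text
at [ 0.5051 -0.0273  0.1254] yaw -3.4 F [ 1.   0.3 -0.2] open 0.156 ff 35.0 t 28.6 q7 -1.55 | shift [ 1.05 -2.71  3.01] (rows>=2.6) turn [0.    0.    0.002] rows>=0.1
```

```bash
python3 -m pendant '[[0.26,-0.68,0,0,0,0.002],[0.26,-0.68,0,0,0,0],[0.26,-0.68,0,0,0,0],[0.26,-0.68,0,0,0,0],[0,0,0,0,0,0]]' >/dev/null; python3 -m pendant '[[0,0,0.75,0,0,0],[0,0,0.75,0,0,0],[0,0,0.75,0,0,0],[0,0,0.75,0,0,0],[0,0,0,0,0,0]]' >/dev/null;  python3 -m pendant '[[0,0,0,0,0,0],[0,0,0,0,0,0],[0,0,0,0,0,0]]' >/dev/null;  python3 -c "
from h import *
go(.5352,.0389,.030,-3.8)"
```

```text
at [0.5362 0.0388 0.0516] yaw -3.8 F [ 0.6 -0.4 -1. ] open 0.158 ff 35.0 t 29.7 q7 -1.64 | shift [-0.04 -0.    0.86] (rows>=0.5) turn [-0.    -0.001  0.   ] rows>=0.0
```

```bash
python3 -m pendant '[[-0.04,0,0.4,0,0,0],[0,0,0.4,0,0,0],[0,0,0,0,0,0],[0,0,0,0,0,0]]' | grep -E "pos|t_force"; python3 -m pendant '[[0,0,0.2,0,0,0],[0,0,0,0,0,0],[0,0,0,0,0,0]]' | grep -E "pos|t_force"; python3 -m pendant '[[0,0,0.15,0,0,0],[0,0,0,0,0,0],[0,0,0,0,0,0]]' | grep -E "pos|t_force"; python3 -m pendant '[[0,0,0.1,0,0,0],[0,0,0,0,0,0],[0,0,0,0,0,0]]' | grep -E "pos|t_force"
```

```text
tool_pos: [0.5339, 0.0392, 0.0297]
contact_force: [0.4, -0.7, -0.2]
tool_pos: [0.5344, 0.0392, 0.0252]
contact_force: [-0.1, 0.5, -0.6]
tool_pos: [0.5344, 0.0392, 0.0216]
contact_force: [-0.6, -0.2, -0.6]
tool_pos: [0.5345, 0.0392, 0.0191]
contact_force: [0.2, 0.6, -0.2]
```

```bash
python3 -m pendant '[[0,0,0,0,0,0],[0,0,0,0,0,0],[0,0,0,0,0,0],[0,0,0,0,0,0],[0,0,0,0,0,0]]' -0.1 | grep -E "pos|force"; python3 -m pendant '[[0,0,-0.3,0,0,0],[0,0,-0.9,0,0,0],[0,0,-0.9,0,0,0],[0,0,-0.9,0,0,0],[0,0,-0.9,0,0,0]]' >/dev/null;  python3 -m pendant '[[0,0,-0.9,0,0,0],[0,0,-0.9,0,0,0],[0,0,-0.9,0,0,0],[0,0,-0.9,0,0,0],[0,0,-0.9,0,0,0]]' >/dev/null; python3 -m pendant '[[0,0,0,0,0,0],[0,0,0,0,0,0],[0,0,0,0,0,0]]' >/dev/null
cat > chk.py <<'E'
from h import *
p,d,T,c,f=snap("wrist"); w=cloud(d,T,c,f)*1000; cv2.imwrite("pics/chk.png",p)
k=((abs(w[...,0]-596)<140)&(abs(w[...,1]-70)<110)&(w[...,2]>28)&(w[...,2]<48)).astype(np.uint8)
n,l,st,_=cv2.connectedComponentsWithStats(k)
for i in range(1,n):
    if st[i,4]<60: continue
    P=w[l==i]; a=np.c_[P[:,:2],np.ones(len(P))]; pl=np.linalg.lstsq(a,P[:,2],rcond=None)[0]
    print("rib",np.round(np.hstack([*map(np.ravel,cv2.minAreaRect(P[:,:2].astype(np.float32)))]),1),"z",np.median(P[:,2]).round(1),"slope",pl[:2].round(3))
E
python3 chk.py; python3 -c "
from h import *
go(.44,-.27,.25,45)"
```

```text
tool_pos: [0.5346, 0.0392, 0.0193]
contact_force: [-0.1, 1.0, -0.2]
finger_force: 0.0
rib [537.7  37.   12.9  43.1  86.2] z 38.7 slope [-0.023 -0.016]
at [0.5336 0.0392 0.2284] yaw -3.7 F [ 0.2 -0.1 -0.9] open 0.448 ff 0.0 t 32.4 q7 -1.67 | shift [-2.93 12.59 -0.85] (rows>=8.1) turn [-0.     0.001 -0.271] rows>=6.8
```

Carrier 0 is seated: rib top at 38 mm, level, yaw right. On to the second carrier.

```bash
python3 -m pendant '[[-0.3,0.85,0,0,0,0],[-0.3,0.85,0,0,0,0],[-0.3,0.85,0,0,0,0],[-0.3,0.85,0,0,0,0],[-0.3,0.85,0,0,0,0]]' >/dev/null;  python3 -m pendant '[[-0.3,0.85,0,0,0,0],[-0.3,0.85,0,0,0,0],[-0.3,0.85,0,0,0,0],[-0.3,0.85,0,0,0,0],[-0.3,0.85,0,0,0,0]]' >/dev/null; python3 -m pendant '[[-0.3,0.85,0,0,0,0],[-0.3,0.85,0,0,0,0],[-0.3,0.85,0,0,0,0],[-0.3,0.85,0,0,0,0],[0,0,0,0,0,0]]' >/dev/null; python3 -m pendant '[[0,0,0,0,0,-0.034],[0,0,0,0,0,-0.034],[0,0,0,0,0,-0.034],[0,0,0,0,0,-0.034],[0,0,0,0,0,-0.034]]' >/dev/null;  python3 -m pendant '[[0,0,0,0,0,-0.034],[0,0,0,0,0,-0.034],[0,0,0,0,0,-0.034],[0,0,0,0,0,0],[0,0,0,0,0,0]]' >/dev/null;  python3 -m pendant '[[0,0,0,0,0,0],[0,0,0,0,0,0],[0,0,0,0,0,0]]' >/dev/null; python3 car.py; python3 -c "
from h import *
go(.4465,-.2774,.11,45.2)"
```

```text
rib c [ 446.4 -277.2] size [43.7 14.2] axis 45.2 z 32.7 block extent along axis [-30.   42.2] across [-22.5  22.8] px [315 152  15  42]
rib c [ 437.2 -389.2] size [44.  14.5] axis 30.3 z 32.8 block extent along axis [-30.3  42.4] across [-22.9  22.7] px [370 227  25  38]
at [ 0.4103 -0.2507  0.2292] yaw 45.2 F [-0.6 -0.8 -0.5] open 0.445 ff 0.0 t 34.8 q7 -0.49 | shift [0.26 1.78 4.77] (rows>=3.2) turn [-0.  0. -0.] rows>=0.0
```

```bash
python3 -m pendant '[[0.08,0.6,0,0,0,0],[0.08,0.6,0,0,0,0],[0.09,0.58,0,0,0,0],[0,0,0.9,0,0,0],[0,0,0.9,0,0,0]]' >/dev/null;  python3 -m pendant '[[0,0,0.9,0,0,0],[0,0,0.9,0,0,0],[0,0,0.9,0,0,0],[0,0,0,0,0,0],[0,0,0,0,0,0]]' >/dev/null;  python3 -m pendant '[[0,0,0,0,0,0],[0,0,0,0,0,0],[0,0,0,0,0,0]]' 0 >/dev/null; python3 car.py; python3 -c "
from h import *
go(.4465,-.2774,.0135,45.2)"
```

```text
rib c [ 446.5 -277.1] size [44.  13.7] axis 44.7 z 32.7 block extent along axis [-29.7  42.1] across [-22.4  22.7] px [270 183  19  58]
rib c [ 456.8 -382.5] size [9.9 4.2] axis 80.8 z 31.2 block extent along axis [-23.7  22.3] across [-18.8   3.4] px [371 284  11  14]
at [ 0.4469 -0.2781  0.1179] yaw 45.2 F [ 0.3  0.3 -0.2] open 0.498 ff 0.0 t 35.9 q7 -0.52 | shift [ 0.01 -0.04  4.18] (rows>=2.6) turn [ 0.001 -0.    -0.   ] rows>=0.0
```

```bash
python3 -m pendant '[[0,-0.04,0.9,0,0,0],[0,0,0.9,0,0,0],[0,0,0.9,0,0,0],[0,0,0.9,0,0,0],[0,0,0.3,0,0,0]]' >/dev/null; python3 -m pendant '[[0,0,0.2,0,0,0],[0,0,0,0,0,0],[0,0,0,0,0,0],[0,0,0,0,0,0]]' >/dev/null; python3 -c "
from h import *
go(.4465,-.2773,.0135,45.2)";  python3 -m pendant '[[0,0,0,0,0,0],[0,0,0,0,0,0],[0,0,0,0,0,0],[0,0,0,0,0,0],[0,0,0,0,0,0]]' -1 35;python3 -m pendant '[[0,0,0,0,0,0],[0,0,0,0,0,0],[0,0,-0.5,0,0,0],[0,0,-1,0,0,0],[0,0,-1,0,0,0]]' >/dev/null; python3 -m pendant '[[0,0,-1,0,0,0],[0,0,-1,0,0,0],[0,0,0,0,0,0],[0,0,0,0,0,0],[0,0,0,0,0,0]]'; python3 -c "
from h import *
go(.6348,.032,.125,-3.8)"
```

```text
at [ 0.4463 -0.2775  0.0154] yaw 45.2 F [-0.2  0.1  0.2] open 0.498 ff 0.0 t 36.6 q7 -0.55 | shift [0.01 0.   0.08] (rows>=0.0) turn [ 0.001 -0.    -0.   ] rows>=0.0
clock: 37.05
tool_pos: [0.4457, -0.2771, 0.0144]
eef_rot: [0.923, 0.384, 0.0, 0.0]
contact_force: [-0.3, 0.1, 3.1]
opening: 0.155
finger_force: 35.0
clock: 37.88
tool_pos: [0.445, -0.2768, 0.1266]
eef_rot: [0.923, 0.384, -0.0, -0.0]
contact_force: [-0.3, 0.4, -0.6]
opening: 0.153
finger_force: 35.0
at [ 0.445  -0.2768  0.1266] yaw 45.2 F [-0.3  0.4 -0.6] open 0.153 ff 35.0 t 37.9 q7 -0.52 | shift [14.11 -3.32  0.06] (rows>=9.1) turn [-0.     0.     0.272] rows>=6.9
```

```bash
python3 -c "
from h import *
go(.505,.01,.1266,-3.8)"
```

```text
at [ 0.445  -0.2768  0.1266] yaw 45.2 F [-0.3  0.4 -0.6] open 0.153 ff 35.0 t 37.9 q7 -0.52 | shift [ 9.83 -6.38 -0.  ] (rows>=7.3) turn [-0.     0.     0.272] rows>=6.9
```

```bash
python3 -m pendant '[[0.82,-0.53,0,0,0,0],[0.82,-0.53,0,0,0,0],[0.82,-0.53,0,0,0,0],[0.82,-0.53,0,0,0,0],[0.82,-0.53,0,0,0,0]]' >/dev/null; python3 -m pendant '[[0.82,-0.53,0,0,0,0],[0.82,-0.53,0,0,0,0],[0.82,-0.53,0,0,0,0],[0.82,-0.53,0,0,0,0],[0.82,-0.53,0,0,0,0]]' >/dev/null;  python3 -m pendant '[[0.82,-0.53,0,0,0,0],[0.82,-0.53,0,0,0,0],[0,0,0,0,0,0],[0,0,0,0,0,0]]' >/dev/null; python3 -m pendant '[[0,0,0,0,0,0.034],[0,0,0,0,0,0.034],[0,0,0,0,0,0.034],[0,0,0,0,0,0.034],[0,0,0,0,0,0.034]]' >/dev/null;  python3 -m pendant '[[0,0,0,0,0,0.034],[0,0,0,0,0,0.034],[0,0,0,0,0,0.034],[0,0,0,0,0,0],[0,0,0,0,0,0]]' >/dev/null;  python3 -m pendant '[[0,0,0,0,0,0],[0,0,0,0,0,0],[0,0,0,0,0,0]]' >/dev/null; python3 -c "
from h import *
go(.6348,.0322,.09,-3.8)"
```

```text
at [0.5059 0.0093 0.1266] yaw -3.7 F [ 0.1  0.3 -0.7] open 0.153 ff 35.0 t 40.1 q7 -1.47 | shift [ 5.09 -1.25  1.46] (rows>=3.4) turn [0. 0. 0.] rows>=0.0
```

```bash
python3 -m pendant '[[0.7,-0.17,0,0,0,0],[0.73,-0.18,0,0,0,0],[0.73,-0.18,0,0,0,0],[0.73,-0.18,0,0,0,0],[0.73,-0.18,0,0,0,0]]' >/dev/null; python3 -m pendant '[[0.73,-0.18,0,0,0,0],[0.73,-0.18,0,0,0,0],[0,0,0,0,0,0],[0,0,0,0,0,0],[0,0,0,0,0,0]]' >/dev/null; python3 -m pendant '[[0,0,0.75,0,0,0],[0,0,0.75,0,0,0],[0,0,0.75,0,0,0],[0,0,0.75,0,0,0],[0,0,0,0,0,0]]' >/dev/null;  python3 -m pendant '[[0,0,0,0,0,0],[0,0,0,0,0,0],[0,0,0,0,0,0]]' >/dev/null;  python3 -c "
from h import *
go(.6348,.0322,.0300,-3.8)"
```

```text
at [0.6355 0.0322 0.0532] yaw -3.8 F [ 0.6 -0.2 -0.2] open 0.155 ff 35.0 t 41.6 q7 -1.51 | shift [-0.03  0.    0.93] (rows>=0.6) turn [-0.    -0.001  0.   ] rows>=0.0
```

```bash
python3 -m pendant '[[-0.02,0,0.4,0,0,0],[0,0,0.4,0,0,0],[0,0,0,0,0,0],[0,0,0,0,0,0]]' | grep -E "pos|t_force"; python3 -m pendant '[[0,0,0.2,0,0,0],[0,0,0,0,0,0],[0,0,0,0,0,0]]' | grep -E "pos|t_force"; python3 -m pendant '[[0,0,0.15,0,0,0],[0,0,0,0,0,0],[0,0,0,0,0,0]]' | grep -E "pos|t_force"; python3 -m pendant '[[0,0,0.15,0,0,0],[0,0,0,0,0,0],[0,0,0,0,0,0]]' | grep -E "pos|t_force"
```

```text
tool_pos: [0.6335, 0.0325, 0.0308]
contact_force: [-0.0, 0.2, -0.2]
tool_pos: [0.6342, 0.0324, 0.0265]
contact_force: [-0.6, -0.8, -0.7]
tool_pos: [0.6342, 0.0325, 0.0228]
contact_force: [-0.2, -0.2, 0.3]
tool_pos: [0.635, 0.0325, 0.0203]
contact_force: [-0.9, -0.0, 6.7]
```

```bash
python3 -m pendant '[[0,0,0,0,0,0],[0,0,0,0,0,0],[0,0,0,0,0,0],[0,0,0,0,0,0],[0,0,0,0,0,0]]' -0.1 | grep -E "pos|force"; python3 -m pendant '[[0,0,-0.3,0,0,0],[0,0,-0.9,0,0,0],[0,0,-0.9,0,0,0],[0,0,-0.9,0,0,0],[0,0,-0.9,0,0,0]]' >/dev/null;  python3 -m pendant '[[0,0,-0.9,0,0,0],[-0.9,0,-0.9,0,0,0],[-0.9,0,-0.9,0,0,0],[-0.9,0,-0.9,0,0,0],[-0.9,0,-0.9,0,0,0]]' >/dev/null; python3 -m pendant '[[-0.7,0,0,0,0,0],[0,0,0,0,0,0],[0,0,0,0,0,0],[0,0,0,0,0,0]]' >/dev/null
python3 chk.py; python3 -c "
from h import *
go(.40,-.35,.24,33)"
```

```text
tool_pos: [0.6342, 0.0325, 0.019]
contact_force: [0.5, -0.4, -0.8]
finger_force: 0.0
rib [636.3  31.8  13.3  43.2  86. ] z 38.8 slope [0.001 0.014]
rib [537.7  37.1  12.8  42.9  86.5] z 38.7 slope [-0.018  0.007]
at [0.5281 0.0395 0.229 ] yaw -3.7 F [ 0.  -0.5 -0.2] open 0.453 ff 0.0 t 44.4 q7 -1.57 | shift [-4.09 15.88 -0.44] (rows>=10.3) turn [ 0.    -0.    -0.204] rows>=5.1
```

Both are seated at 38 mm. Third carrier next.

```bash
python3 -m pendant '[[-0.24,0.93,0,0,0,0],[-0.24,0.93,0,0,0,0],[-0.24,0.93,0,0,0,0],[-0.24,0.93,0,0,0,0],[-0.24,0.93,0,0,0,0]]' >/dev/null;  python3 -m pendant '[[-0.24,0.93,0,0,0,0],[-0.24,0.93,0,0,0,0],[-0.24,0.93,0,0,0,0],[-0.24,0.93,0,0,0,0],[-0.24,0.93,0,0,0,0]]' >/dev/null; python3 -m pendant '[[-0.24,0.93,0,0,0,0],[-0.24,0.93,0,0,0,0],[-0.24,0.93,0,0,0,0],[-0.24,0.93,0,0,0,0],[-0.24,0.93,0,0,0,0]]' >/dev/null;python3 -m pendant '[[-0.24,0.93,0,0,0,0],[-0.24,0.93,0,0,0,0],[0,0,0,0,0,0],[0,0,0,0,0,0]]' >/dev/null; python3 -m pendant '[[0,0,0,0,0,-0.032],[0,0,0,0,0,-0.032],[0,0,0,0,0,-0.032],[0,0,0,0,0,-0.032],[0,0,0,0,0,-0.032]]' >/dev/null;  python3 -m pendant '[[0,0,0,0,0,-0.032],[0,0,0,0,0,0],[0,0,0,0,0,0],[0,0,0,0,0,0],[0,0,0,0,0,0]]' 0 >/dev/null; python3 car.py; python3 -c "
from h import *
go(.4375,-.389,.118,30.5)"
```

```text
rib c [ 437.5 -389.2] size [43.3 14.3] axis 31.9 z 32.8 block extent along axis [-30.9  41.9] across [-22.9  22.6] px [325 148  15  42]
at [ 0.3996 -0.3479  0.2291] yaw 30.8 F [-0.6  0.5  0.3] open 0.506 ff 0.0 t 46.8 q7 -0.40 | shift [0.46 2.19 4.44] (rows>=3.1) turn [-0.     0.     0.001] rows>=0.0
```

```bash
python3 -m pendant '[[0.15,0.73,0,0,0,0],[0.15,0.73,0,0,0,0],[0.16,0.73,0,0,0,0],[0,0,0.9,0,0,0],[0,0,0.9,0,0,0]]' >/dev/null;  python3 -m pendant '[[0,0,0.9,0,0,0],[0,0,0.9,0,0,0],[0,0,0.8,0,0,0],[0,0,0,0,0,0],[0,0,0,0,0,0]]' >/dev/null;  python3 -m pendant '[[0,0,0,0,0,0],[0,0,0,0,0,0],[0,0,0,0,0,0]]' 0 >/dev/null; python3 car.py; python3 -c "
from h import *
go(.4375,-.389,.0135,31)"
```

```text
rib c [ 437.8 -389.1] size [43.3 13.7] axis 31.2 z 32.8 block extent along axis [-30.2  42.1] across [-22.6  22.3] px [270 183  19  57]
at [ 0.4379 -0.3898  0.1204] yaw 30.8 F [-0.3 -0.   1.3] open 0.501 ff 0.0 t 48.0 q7 -0.39 | shift [ 0.   -0.05  4.28] (rows>=2.7) turn [ 0.001 -0.    -0.001] rows>=0.0
```

```bash
python3 -m pendant '[[0,-0.04,0.9,0,0,0],[0,0,0.9,0,0,0],[0,0,0.9,0,0,0],[0,0,0.9,0,0,0],[0,0,0.4,0,0,0]]' >/dev/null; python3 -m pendant '[[0,0,0.23,0,0,0],[0,0,0,0,0,0],[0,0,0,0,0,0],[0,0,0,0,0,0]]' >/dev/null; python3 -c "
from h import *
go(.4375,-.389,.0135,31)";  python3 -m pendant '[[0,0,0,0,0,0],[0,0,0,0,0,0],[0,0,0,0,0,0],[0,0,0,0,0,0],[0,0,0,0,0,0]]' -1 35;python3 -m pendant '[[0,0,0,0,0,0],[0,0,0,0,0,0],[0,0,-0.5,0,0,0],[0,0,-1,0,0,0],[0,0,-1,0,0,0]]' >/dev/null; python3 -m pendant '[[0,0,-1,0,0,0],[0,0,-1,0,0,0],[0,0,0,0,0,0],[0,0,0,0,0,0],[0,0,0,0,0,0]]'; python3 -c "
from h import *
go(.49,.03,.1266,-3.8)"
```

```text
at [ 0.4375 -0.3892  0.0147] yaw 30.8 F [ 0.1 -0.4  0.1] open 0.501 ff 0.0 t 48.7 q7 -0.39 | shift [ 0.   -0.01  0.05] (rows>=0.0) turn [ 0.001 -0.    -0.001] rows>=0.0
clock: 49.12
tool_pos: [0.437, -0.3886, 0.0137]
eef_rot: [0.964, 0.266, 0.0, 0.0]
contact_force: [-0.2, -0.1, 1.4]
opening: 0.157
finger_force: 35.0
clock: 49.95
tool_pos: [0.4364, -0.3881, 0.1259]
eef_rot: [0.964, 0.266, -0.0, -0.0]
contact_force: [0.1, 0.4, -0.7]
opening: 0.157
finger_force: 35.0
at [ 0.4364 -0.3881  0.1259] yaw 30.8 F [ 0.1  0.4 -0.7] open 0.157 ff 35.0 t 50.0 q7 -0.39 | shift [ 10.41 -13.26  -0.02] (rows>=10.5) turn [-0.     0.     0.192] rows>=4.8
```

```bash
python3 -m pendant '[[0.58,-0.74,0,0,0,0],[0.58,-0.74,0,0,0,0],[0.58,-0.74,0,0,0,0],[0.58,-0.74,0,0,0,0],[0.58,-0.74,0,0,0,0]]' >/dev/null; python3 -m pendant '[[0.58,-0.74,0,0,0,0],[0.58,-0.74,0,0,0,0],[0.58,-0.74,0,0,0,0],[0.58,-0.74,0,0,0,0],[0.58,-0.74,0,0,0,0]]' >/dev/null; python3 -m pendant '[[0.58,-0.74,0,0,0,0],[0.58,-0.74,0,0,0,0],[0.58,-0.74,0,0,0,0],[0.58,-0.74,0,0,0,0],[0.58,-0.74,0,0,0,0]]' >/dev/null;  python3 -m pendant '[[0.58,-0.74,0,0,0,0],[0.58,-0.74,0,0,0,0],[0.58,-0.74,0,0,0,0],[0,0,0,0,0,0],[0,0,0,0,0,0]]' >/dev/null; python3 -m pendant '[[0,0,0,0,0,0.032],[0,0,0,0,0,0.032],[0,0,0,0,0,0.032],[0,0,0,0,0,0.032],[0,0,0,0,0,0.032]]' >/dev/null;  python3 -m pendant '[[0,0,0,0,0,0.032],[0,0,0,0,0,0],[0,0,0,0,0,0],[0,0,0,0,0,0]]' >/dev/null; python3 stage.py; python3 -c "
from h import *
go(.5398,.1106,.12,-3.8)"
```

```text
table 1.1891403340293927
rect ((560.1495971679688, 74.27339172363281), (166.85287475585938, 161.45423889160156), 86.18667602539062) rim z 14.958182611482297 box px [   89     0   244   221 31352]
pocket rim-contour rect [547.7 110.9  51.7  81.   86.3] floor z 7.3 mean [547.4 110.6]
at [0.4902 0.0305 0.1258] yaw -3.7 F [-0.3  0.8  0.1] open 0.155 ff 35.0 t 52.4 q7 -1.33 | shift [ 1.78 -3.32  0.23] (rows>=2.4) turn [0.    0.    0.001] rows>=0.0
```

```bash
python3 -m pendant '[[0.36,-0.67,0,0,0,0],[0.36,-0.67,0,0,0,0],[0.36,-0.66,0,0,0,0],[0.36,-0.66,0,0,0,0],[0.36,-0.66,0,0,0,0]]' >/dev/null; python3 -m pendant '[[0,0,0.75,0,0,0],[0,0,0.75,0,0,0],[0,0,0.75,0,0,0],[0,0,0.75,0,0,0],[0,0,0,0,0,0]]' >/dev/null;  python3 -m pendant '[[0,0,0,0,0,0],[0,0,0,0,0,0],[0,0,0,0,0,0]]' >/dev/null;  python3 -c "
from h import *
go(.5401,.1108,.0300,-3.8)"
```

```text
at [0.5416 0.111  0.0521] yaw -3.7 F [ 0.1 -1.  -0.3] open 0.155 ff 35.0 t 53.5 q7 -1.43 | shift [-0.06  0.01  0.88] (rows>=0.6) turn [-0.    -0.001  0.   ] rows>=0.0
```

```bash
python3 -m pendant '[[-0.04,0,0.4,0,0,0],[0,0,0.4,0,0,0],[0,0,0,0,0,0],[0,0,0,0,0,0]]' | grep -E "pos|t_force"; python3 -m pendant '[[0,0,0.2,0,0,0],[0,0,0,0,0,0],[0,0,0,0,0,0]]' | grep -E "pos|t_force"; python3 -m pendant '[[0,0,0.15,0,0,0],[0,0,0,0,0,0],[0,0,0,0,0,0]]' | grep -E "pos|t_force"; python3 -m pendant '[[0,0,0.12,0,0,0],[0,0,0,0,0,0],[0,0,0,0,0,0]]' | grep -E "pos|t_force|open"
```

```text
tool_pos: [0.5391, 0.1111, 0.0302]
contact_force: [0.5, -0.4, 0.2]
tool_pos: [0.5397, 0.1111, 0.0258]
contact_force: [-0.1, 0.5, -0.3]
tool_pos: [0.5397, 0.1112, 0.0221]
contact_force: [-0.2, -0.0, -0.2]
tool_pos: [0.5401, 0.1112, 0.0196]
contact_force: [-0.9, -0.3, 4.9]
opening: 0.156
```

```bash
python3 -m pendant '[[0,0,0,0,0,0],[0,0,0,0,0,0],[0,0,0,0,0,0],[0,0,0,0,0,0],[0,0,0,0,0,0]]' -0.1 | grep -E "pos|force"; python3 -m pendant '[[0,0,-0.3,0,0,0],[0,0,-0.9,0,0,0],[0,0,-0.9,0,0,0],[0,0,-0.9,0,0,0],[0,0,-0.9,0,0,0]]' >/dev/null;  python3 -m pendant '[[0,0,-0.9,0,0,0],[-0.4,0,-0.9,0,0,0],[-0.4,0,-0.9,0,0,0],[-0.4,0,-0.9,0,0,0],[-0.4,0,-0.9,0,0,0]]' -1 >/dev/null; python3 -m pendant '[[-0.7,0,-0.9,0,0,0],[-0.7,0,-0.9,0,0,0],[0,0,-0.9,0,0,0],[0,0,-0.9,0,0,0],[0,0,-0.5,0,0,0]]' >/dev/null; python3 -m pendant '[[0,0,0,0,0,0],[0,0,0,0,0,0],[0,0,0,0,0,0],[0,0,0,0,0,0]]' >/dev/null
python3 chk.py; python3 - <<'E'
from h import *
p,d,T,c,f=snap("top"); w=cloud(d,T,c,f)*1000
cv2.imwrite("pics/top2.png",cv2.resize(p[140:310,140:440],None,fx=2.6,fy=2.6,interpolation=cv2.INTER_CUBIC))
for n in ["top","scene"]:
    p,d,T,c,f=snap(n); w=cloud(d,T,c,f)*1000
    m=(abs(w[...,0]-520)<70)&(abs(w[...,1]-408)<50)
    B=w[m&(w[...,2]>85)&(w[...,2]<125)]; 
    if len(B)>5: print(n,"ball",cv2.minEnclosingCircle(B[:,:2].astype(np.float32)),np.median(B,0).round(),B[:,2].max().round())
    A=w[m&(w[...,2]>19)&(w[...,2]<32)]; print("base",cv2.minAreaRect(A[:,:2].astype(np.float32)))
go(.435,.407,.33,-3.8)
E
```

```text
tool_pos: [0.5397, 0.1111, 0.0191]
contact_force: [0.8, -0.2, 0.2]
finger_force: 0.0
rib [632.9  32.3  14.7  36.9  86. ] z 38.8 slope [ 0.013 -0.191]
rib [541.1 110.7  12.9  43.8  86.1] z 38.8 slope [-0.003 -0.012]
rib [537.1  37.   14.5  42.8  86.4] z 38.7 slope [-0.015 -0.19 ]
top ball ((497.8661193847656, 408.9208068847656), 12.6911039352417) [498. 408. 100.] 109.0
base ((537.4395751953125, 408.24664306640625), (67.17012023925781, 50.19322204589844), 1.0488018989562988)
scene ball ((496.87567138671875, 403.15557861328125), 11.693938255310059) [497. 400.  95.] 104.0
base ((516.845947265625, 401.108642578125), (34.14997863769531, 58.356143951416016), 27.266525268554688)
at [0.4646 0.1159 0.3311] yaw -3.8 F [-0.5  0.  -0.1] open 0.010 ff 0.0 t 56.8 q7 -1.67 | shift [ -1.95 -11.54   0.04] (rows>=7.3) turn [0. 0. 0.] rows>=0.0
```

View pics/top2.png

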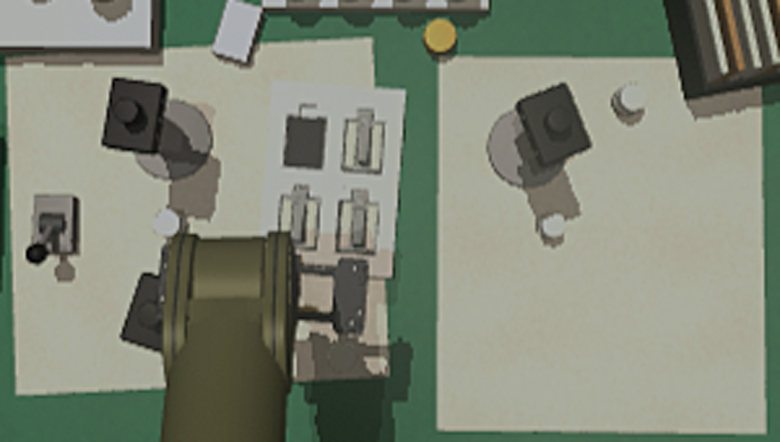

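The top view shows three carriers in pockets with their tongues up (+x) and the fourth pocket free. The bench is clear, the jars are in place, and the lever ball is at (36,253), still off. Now the switch.

```bash
python3 -m pendant '[[0,0,-0.8,0,0,0],[-0.1,-0.9,0,0,0,0],[-0.1,-0.9,0,0,0,0],[-0.1,-0.9,0,0,0,0],[-0.1,-0.9,0,0,0,0]]' >/dev/null; python3 -m pendant '[[-0.1,-0.9,0,0,0,0],[-0.1,-0.9,0,0,0,0],[-0.1,-0.9,0,0,0,0],[-0.1,-0.9,0,0,0,0],[-0.1,-0.9,0,0,0,0]]' >/dev/null; python3 -m pendant '[[-0.1,-0.9,0,0,0,0],[-0.1,-0.9,0,0,0,0],[-0.1,-0.9,0,0,0,0],[-0.1,-0.9,0,0,0,0],[0,0,0,0,0,0]]' >/dev/null; python3 -m pendant '[[0,0,0,0,0,0],[0,0,0,0,0,0],[0,0,0,0,0,0]]' >/dev/null; python3 - <<'E'
from h import *
p,d,T,c,f=snap("wrist"); w=cloud(d,T,c,f)*1000
m=(abs(w[...,0]-520)<75)&(abs(w[...,1]-409)<50)
B=w[m&(w[...,2]>92)&(w[...,2]<115)]; print("ball",cv2.minEnclosingCircle(B[:,:2].astype(np.float32)),np.median(B,0).round())
A=w[m&(w[...,2]>19)&(w[...,2]<32)]; print("base",cv2.minAreaRect(A[:,:2].astype(np.float32)))
go(.45,.409,.08,-3.8)
E
```

```text
ball ((499.1693115234375, 411.3818054199219), 12.891359329223633) [500. 411. 102.]
base ((537.3568115234375, 410.9632263183594), (50.01960372924805, 69.92671966552734), 89.70124053955078)
at [0.4522 0.4085 0.3518] yaw -3.9 F [-0.6  0.5  1.1] open 0.010 ff 0.0 t 58.3 q7 -2.15 | shift [-0.09 -0.02 10.87] (rows>=6.8) turn [ 0. -0. -0.] rows>=0.0
```

```bash
python3 -m pendant '[[0,-0.07,0.9,0,0,0],[0,0,0.9,0,0,0],[0,0,0.9,0,0,0],[0,0,0.9,0,0,0],[0,0,0.9,0,0,0]]' >/dev/null; python3 -m pendant '[[0,0,0.9,0,0,0],[0,0,0.9,0,0,0],[0,0,0.9,0,0,0],[0,0,0.9,0,0,0],[0,0,0.9,0,0,0]]' >/dev/null; python3 -m pendant '[[0,0,0.9,0,0,0],[0,0,0.9,0,0,0],[0,0,0,0,0,0],[0,0,0,0,0,0],[0,0,0,0,0,0]]';  python3 -c "
from h import *
go(.555,.411,.08,-3.8)"
```

```text
clock: 59.58
tool_pos: [0.4529, 0.4117, 0.083]
eef_rot: [0.999, -0.033, 0.001, -0.0]
contact_force: [1.4, -0.8, 1.2]
opening: 0.004
finger_force: 0.0
at [0.4529 0.4117 0.083 ] yaw -3.8 F [ 1.4 -0.8  1.2] open 0.004 ff 0.0 t 59.6 q7 -1.99 | shift [ 4.08 -0.24  0.13] (rows>=2.6) turn [-0.    -0.001  0.   ] rows>=0.0
```

Push along +x slowly.

```bash
for k in 1; do python3 -m pendant '[[0.4,-0.02,0,0,0,0],[0.4,-0.02,0,0,0,0],[0.4,-0.02,0,0,0,0],[0.4,-0.02,0,0,0,0],[0.4,-0.02,0,0,0,0]]' | grep -E "pos|t_force"; python3 -m pendant '[[0.4,-0.02,0,0,0,0],[0.4,-0.02,0,0,0,0],[0.4,-0.02,0,0,0,0],[0.4,-0.02,0,0,0,0],[0,0,0,0,0,0]]' | grep -E "pos|t_force"; python3 -m pendant '[[0.2,-0.01,0,0,0,0],[0,0,0,0,0,0],[0,0,0,0,0,0]]' | grep -E "pos|t_force";  python3 -m pendant '[[0.2,-0.01,0,0,0,0],[0,0,0,0,0,0],[0,0,0,0,0,0]]' | grep -E "pos|t_force"; python3 -m pendant '[[0.1,0,0,0,0,0],[0,0,0,0,0,0],[0,0,0,0,0,0]]' | grep -E "pos|t_force"; done
```

```text
tool_pos: [0.5032, 0.4111, 0.0822]
contact_force: [-1.4, 0.2, 1.6]
tool_pos: [0.5452, 0.4095, 0.082]
contact_force: [0.4, -0.1, 0.1]
tool_pos: [0.547, 0.4102, 0.0817]
contact_force: [0.2, -0.6, 0.2]
tool_pos: [0.552, 0.4103, 0.0817]
contact_force: [-0.3, 0.3, -0.4]
tool_pos: [0.5538, 0.4103, 0.0816]
contact_force: [-1.4, 1.2, 0.3]
```

```bash
python3 -m pendant '[[0.1,0,0,0,0,0],[0,0,0,0,0,0],[0,0,0,0,0,0]]' | grep -E "pos|t_force"; python3 -m pendant '[[0.1,0,0,0,0,0],[0,0,0,0,0,0],[0,0,0,0,0,0]]' | grep -E "pos|t_force"; python3 -m pendant '[[0.1,0,0,0,0,0],[0,0,0,0,0,0],[0,0,0,0,0,0]]' | grep -E "pos|t_force"; python3 - <<'E'
from h import *
p,d,T,c,f=snap("top"); w=cloud(d,T,c,f)*1000
m=(w[...,0]>480)&(w[...,0]<640)&(abs(w[...,1]-409)<40)
B=w[m&(w[...,2]>85)&(w[...,2]<112)]; print(len(B),B.min(0) if len(B) else 0,B.max(0) if len(B) else 0)
E
```

```text
tool_pos: [0.5541, 0.4103, 0.0814]
contact_force: [-5.8, 0.5, 3.5]
tool_pos: [0.5543, 0.4103, 0.0814]
contact_force: [-11.5, -1.0, 6.8]
tool_pos: [0.5544, 0.4104, 0.0812]
contact_force: [-16.1, -0.6, 10.7]
0 0 0
```

The lever is on its stop. I'll back off, rise and check.

```bash
python3 -m pendant '[[-0.5,0,0,0,0,0],[-0.6,0,0,0,0,0],[-0.6,0,0,0,0,0],[-0.6,0,0,0,0,0],[0,0,-0.9,0,0,0]]' >/dev/null; python3 -m pendant '[[-0.5,0,-0.9,0,0,0],[-0.5,0,-0.9,0,0,0],[0,0,-0.9,0,0,0],[0,0,-0.9,0,0,0],[0,0,-0.9,0,0,0]]' >/dev/null; python3 -m pendant '[[0,0,-0.9,0,0,0],[0,0,-0.9,0,0,0],[0,0,-0.9,0,0,0],[0,0,-0.9,0,0,0],[0,0,0,0,0,0]]' >/dev/null; python3 -m pendant '[[0,0,0,0,0,0],[0,0,0,0,0,0],[0,0,0,0,0,0],[0,0,0,0,0,0]]' | grep pos; python3 - <<'E'
from h import *
p,d,T,c,f=snap("wrist"); w=cloud(d,T,c,f)*1000; cv2.imwrite("pics/sw.png",p)
m=(w[...,0]>470)&(w[...,0]<640)&(abs(w[...,1]-409)<40)
B=w[m&(w[...,2]>92)&(w[...,2]<115)]; print("ball",cv2.minEnclosingCircle(B[:,:2].astype(np.float32)),np.percentile(B[:,2],95))
p,d,T,c,f=snap("scene"); cv2.imwrite("pics/send.png",cv2.resize(p[80:350,170:420],None,fx=2.2,fy=2.2,interpolation=cv2.INTER_CUBIC))
E
```

```text
tool_pos: [0.479, 0.4146, 0.3054]
ball ((575.7188720703125, 411.0235595703125), 12.88160228729248) 105.97435165132137
```

View pics/send.png

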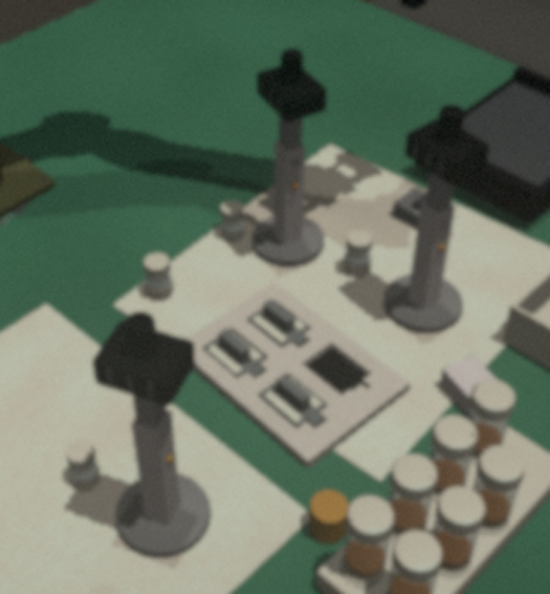

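The ball went from x 499 to 576 mm, which is the full 77 mm throw. All three buttons are out, at (295,186), (441,246) and (170,458), and the three carriers lie flat with their tongues in the slots. I'm handing in.

```bash
python3 -c "
from h import *
print(r.finish_job())"
```

```text
the job is handed in; nothing more can be done
None
```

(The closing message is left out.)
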